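# Clip a shoe sole into the trimming jig

### The arm

A 7-joint arm with a two-finger parallel gripper is mounted at the origin on the work surface. World frame = base frame: x ahead of the robot, y to its left, z up, the work surface at z = 0. Lengths are in m, angles in rad, forces in N, time in s.
With the tool pointing down it reaches from about 0.4 to 0.85 m from the base axis. Payload 4.5 kg.
Tool frame: the origin (TCP) lies between the finger pads, 19 mm behind the fingertips; this is the grasp point; z points along the fingers, y is the line along which they close (so a half turn about z gives the same grasp; the last joint's range is limited). The gripper opens to 85 mm and grips with 20 to 120 N. Pads are 22 mm wide; open, the fingers measure 114 mm over their backs; the gripper's body (76 mm by 85 mm) begins 54 mm behind the grasp point. The pads swing forward as they close: fully open they stand 13 mm farther back than shut.
Start: joints at [-1.307, 0.689, -0.195, 1.565, 0.157, 0.902, -0.215], TCP at [0.142, 0.609, 0.25] pointing down, gripper open.
Joint ranges: [-3.01, 3.01], [-0.46, 2.08], [-1.47, 1.51], [0.13, 2.56], [-1, 4.14], [0.04, 2.09], [-2.66, 2.66]. Speed limits (rad/s): [2.57, 2.57, 3.14, 3.14, 3.14, 3.14, 3.14].

### API

Orientations are given as a rotation vector (axis times angle).
In Python, from bench import manip, optics gives the robot as it stands.
- The arm moves only by the tool move_arm, never from a script. Its argument "steps" is one flat list of numbers, 7 for each row, row after row: the shift along the tool's x, y, z scaled (see below), then the turn, a rotation vector about the tool's x, y, z scaled (see below), then the opening, from -1 (shut) to 1 (fully open), so that 0 is half open. In form: [dx, dy, dz, rx, ry, rz, grip, dx, dy, dz, rx, ry, rz, grip, ...]. A call has 1 to 8 rows; each row shifts and turns the commanded pose from where the row before left it, along the tool's axes as they then stand; what a row does not reach is not made up. The controller multiplies each number of a shift by 0.03 m and each number of a turn by 0.12 rad. A row lasts 1/12 s, in which the tool goes at most 41.7 mm and 7.16 degrees, less where a joint would pass 70% of its speed; a pose out of reach is approached as far as the arm can. A call with a number of a shift or a turn outside -1 to 1 is refused whole. A call with a gripper value outside its range is refused whole. The fingers move at their own pace and stop on an object; the grip force is fixed at half the most. Time passes only in rows, so rows that do not move let the fingers close. It gives the time, the measured TCP pose, the force, the opening and the grip force at its end, in the units of the state.
- manip.state(): the state, without advancing time (a new reading comes with each control period).
- optics.grab_frame(name): name is "scene" or "top" or "wrist"; returns the picture (480x640x3 uint8, blue, green, red); there is no depth.
- optics.camera_info(name): a dict with "vertical_fov" (degrees; the focal length in pixels is half the picture's height over the tangent of half this angle, whatever the lens; pixels are square), "cx", "cy" (the principal point, pixels), "origin" and "rotation" of the camera in the world. Camera axes: x right, y down, z forward; pixel columns grow to the right and rows downward; lengths in m; the calibration is good to about 2 mm. A picture is of the moment at which its call begins: read the wrist's pose just before it. camera_info takes no time and is no camera call; for the wrist camera it gives the pose at the moment of the call.
- manip.job_done(): hands the job in; it is judged then, once.
The state is a dict: "clock": time; "q": joint angles; "joint_velocities": joint speeds; "effort": joint torques, N m; "position": TCP position; "tool_rot": TCP orientation; "ft_force": force on the tool from outside, world axes, zero at the start; "torque": the same for the moment, N m; "gripper_width": opening from 0.0 (shut) to 1.0 (fully open); "grasp_force": force on a finger pad.
Only numpy, scipy, OpenCV 4.12 (cv2) and the standard library are available. Lean on these libraries where they do the work, as an engineer would, in place of code of your own. Each camera call takes 0.05 s, during which the arm holds its last target. There are 200 camera calls.

### The job

Set the green sole jig to size by turning its black knob until the red pointer stands on the black mark, then lay the cork sole (blue heel patch) level on the two orange roller catches, heel at the end away from the knob, and let go of it. With closed fingers press the heel end straight down until it snaps past its catch and is fully home on the bed, then the toe end, keeping a firm push of about 20 N on each end for half a second to make sure it is seated, without slamming or forcing it. Leave the sole clipped flat in the jig with the pointer still on the mark, and leave the other things on the bench alone.

Things in the scene. Friction and masses are not known exactly. Their poses are not given: they have to be found in the camera images.
- jig: fixed green jig, base 135 x 365 x 20 mm; origin on its underside below the middle of the bed (aluminium pad 44 x 130 mm, top 35 mm above the table); z up, +y from the heel end to the toe end and knob, +x to the pointer's side. Four steel guide pins, 10 mm thick, tops 73 mm high, at (+-39.5, +40) and (+-34.5, -55) mm
- heel_roller (a point): middle of the orange heel roller, 24 mm thick, 18 mm long, lying across the jig, 51 mm above the table, 92 mm from the bed's middle, between steel cheeks flared at the top (76 mm above the table) that leave the sole's end 2 mm of play; its catch is sprung and gives outwards along the jig's y
- toe_roller (a point): the same for the toe roller, on the slide that the knob moves; 92 mm from the bed's middle when the pointer is on the mark
- seat_heel (a point): fixed point of the jig: where point sole_heel lies when the sole is fully home (57 mm above the table, axes as the jig)
- seat_toe (a point): fixed point of the jig: where point sole_toe lies when the sole is fully home (axes as the jig)
- mark (a point): centre of the black line on the jig's white scale plate, next to the toe catch (axes as the jig); pointer on the mark means the same y in the jig's frame
- pointer (a point): tip of the red pointer on the toe-catch slide; it moves 10 mm along the jig's -y per radian of knob
- size_knob (a joint): angle of the size knob, 0 to 3.2 rad, growing clockwise seen from above, which draws the toe catch and pointer towards the heel (jig's -y); stiff, about 0.2 Nm, stays where left
- size_knob_grip (a point): on the axis of the black knob, 57 mm above the table, at the height to grip; the grip is a bar 61 mm long (along this point's own x axis, turns with the knob), 14 mm thick, 32 mm high, on a disc whose top is 34 mm above the table
- sole: loose cork shoe sole, 170 mm long, 22 mm thick; origin at the centre of its underside, z up, y from heel to toe. Black flange 6 mm thick (170 mm long, 64 mm wide), cork body above it 144 mm long. Blue patch on the heel. About 0.24 kg. Laid on both rollers its underside stands about 26 mm above the bed; each end takes about 10 to 20 N to snap past its roller
- sole_waist (a point): grasp point of the sole: middle of the narrow waist, 14 mm towards the heel from its centre, 11 mm above its underside; grasp across its x axis, 46 mm wide
- sole_heel (a point): on the sole's top face, 55 mm from the centre towards the heel: the place to press the heel end
- sole_toe (a point): on the sole's top face, 55 mm from the centre towards the toe: the place to press the toe end
- big_sole: bystander: larger white shoe sole, 212 mm long
- last: bystander: green plastic shoe last, 210 mm long, 55 mm high
- hammer: bystander: hammer, 260 mm long
- brush: bystander: wooden brush, 200 mm long
- tin: bystander: closed tin with yellow label, 84 mm wide, 85 mm high
- mug: bystander: white mug, 80 mm wide, 90 mm high
- tack_bowl: bystander: steel bowl, 110 mm wide, 45 mm high

How it is judged:
By the outcome, as a careful person would: the job done as asked, in the order asked, and still so for the second after the job is handed in, with the robot touching nothing.
It also fails if it takes over 72 s, if anything falls off the work surface, if the arm or the gripper's body presses on something with over 40 N, if the wrist force passes 120 N, or if a joint passes its speed limit or range.

## Working session

There is one attempt and no reset: what is moved stays moved. The work goes in short steps, Python scripts to look and compute and a tool call to move; the robot and the scene stay as the last step left them, time stands still between calls to the robot, and variables do not carry over. Pictures are saved under pics/ and viewed, at most 10 in all, crops included, and the job is handed in when it is done.

Besides the shell and the picture viewer there is one more tool, called after "Request:" in YAML: its name, and indented under it one key for each argument. move_arm: Moves the arm, as the interface text tells. Shifts and turns lie within -1 to 1; 1 stands for 0.03 m of shift or 0.12 rad of turn. Its arguments: {"type":"object","properties":{"steps":{"type":"array","items":{"type":"number"}}},"required":["steps"]}

```bash
mkdir -p pics; ls; python3 - <<'E'
from bench import manip, optics
import cv2,numpy as np
print(manip.state())
for n in("scene","top","wrist"):
    i=optics.camera_info(n);print(n,{k:np.round(v,4).tolist() if not isinstance(v,str) else v for k,v in i.items()})
    cv2.imwrite(f"pics/{n}0.png",optics.grab_frame(n))
E
```

```text
pics
{'clock': 0.0, 'q': array([-1.30719898,  0.68996801, -0.19450209,  1.5663787 ,  0.15732807,
        0.90247824, -0.21511354]), 'joint_velocities': array([-2.36724989e-03, -1.74932412e-05, -3.20037975e-04, -4.63690424e-04,
        8.03072792e-04,  2.55221303e-04,  2.07061624e-04]), 'effort': array([ 5.18406141e-04, -5.39609170e+01, -1.26717400e+00, -1.58540475e+01,
        8.86473397e-03,  9.26791312e-03, -5.94341984e-06]), 'position': array([0.14228058, 0.60794996, 0.24918445]), 'tool_rot': array([-3.60035419e-01, -3.12084448e+00,  2.88681371e-03]), 'ft_force': array([ 0.21652744, -0.16842614, -0.49439691]), 'torque': array([ 0.02232784,  0.03424773, -0.03010586]), 'grasp_force': 0.0, 'gripper_width': 0.99594814944982}
scene {'vertical_fov': 46.7375, 'cx': 311.3327, 'cy': 243.4812, 'origin': [1.3587, -0.9448, 1.1109], 'rotation': [-2.1624, -0.8419, 0.3815]}
top {'vertical_fov': 49.6086, 'cx': 323.9494, 'cy': 236.2899, 'origin': [0.4154, -0.0402, 1.2798], 'rotation': [-2.1849, 2.1444, -0.126]}
wrist {'vertical_fov': 68.5753, 'cx': 316.2025, 'cy': 243.6044, 'origin': [0.0596, 0.6266, 0.3723], 'rotation': [2.2425, 1.7804, 0.299]}
```

View pics/top0.png

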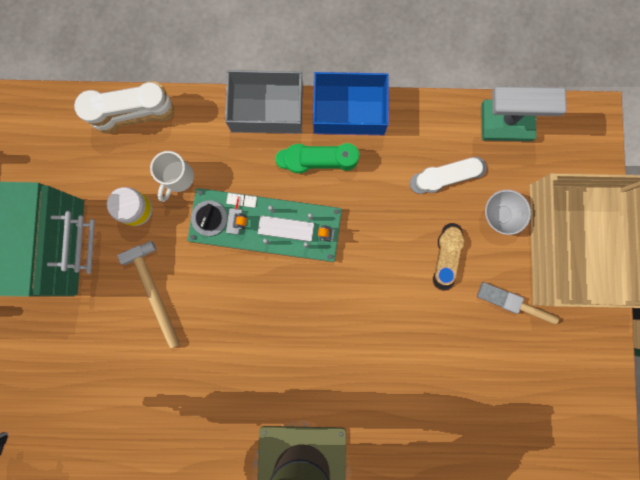

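View pics/scene0.png

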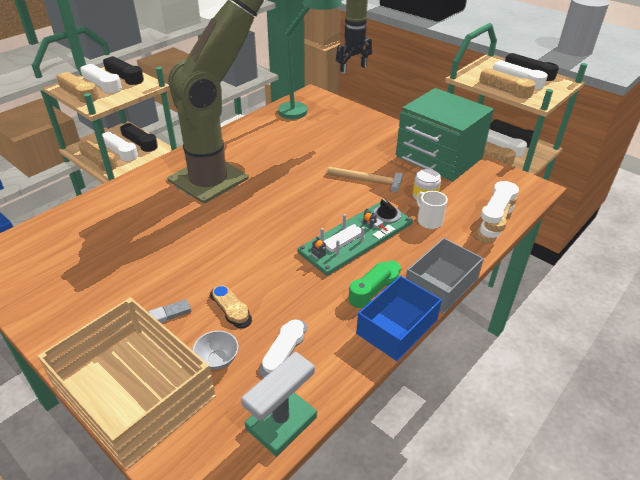

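Top view: jig with knob at (209,217), heel roller (325,232), toe roller (241,221), scale plate (240,200). Sole at (449,257) with its blue heel at (446,275). The scene view agrees.

```bash
cat > h.py <<'E'
from bench import manip, optics
import cv2,numpy as np
from scipy.spatial.transform import Rotation as R
def cam(n):
    i=optics.camera_info(n); f=240/np.tan(np.radians(i["vertical_fov"])/2)
    r=np.array(i["rotation"]); M=R.from_rotvec(r).as_matrix() if r.shape==(3,) else r
    return dict(f=f,c=np.array([i["cx"],i["cy"]]),o=np.array(i["origin"]),M=M)
def ray(c,p): return c["M"]@np.array([*((np.array(p)-c["c"])/c["f"]),1.])
def cast(c,p,z): d=ray(c,p); return c["o"]+d*(z-c["o"][2])/d[2]
def proj(c,P): v=c["M"].T@(np.array(P)-c["o"]); return v[:2]/v[2]*c["f"]+c["c"]
def tri(obs):
    A=np.zeros((3,3));b=np.zeros(3)
    for c,p in obs:
        d=ray(c,p);d/=np.linalg.norm(d);Q=np.eye(3)-np.outer(d,d);A+=Q;b+=Q@c["o"]
    return np.linalg.solve(A,b)
def blobs(img,lo,hi,amin=15):
    m=cv2.inRange(cv2.cvtColor(img,cv2.COLOR_BGR2HSV),np.array(lo),np.array(hi))
    n,l,s,ce=cv2.connectedComponentsWithStats(m)
    return [(int(s[i,4]),np.round(ce[i],1).tolist()) for i in np.argsort(-s[:,4]) if s[i,4]>=amin and i>0],m
ORANGE=([8,200,150],[20,255,255]); BLUE=([100,150,80],[125,255,255])
E
python3 - <<'E'
from h import *
t=cv2.imread("pics/top0.png");s=cv2.imread("pics/scene0.png");ct,cs=cam("top"),cam("scene")
print(ct["M"].round(2).tolist())
x,y,w,h=185,185,165,80
for n,im,(x,y,w,h) in(("top",t,(185,185,165,80)),("scene",s,(290,185,130,90))):
    c=im[y:y+h,x:x+w]; print(n,im[232,325] if n=="top" else '')
    print("orange",[(a,[p[0]+x,p[1]+y]) for a,p in blobs(c,[8,230,180],[17,255,255],4)[0]][:6])
    print("red",[(a,[p[0]+x,p[1]+y]) for a,p in blobs(c,[0,180,120],[6,255,255],2)[0]][:4])
    print("blue",blobs(im,*BLUE)[0][:4])
print("heel r",cast(ct,(325,232),.051),"toe r",cast(ct,(241,221),.051),"knob",cast(ct,(209,217),.06))
print("pad",cast(ct,(286,228),.035))
print("sole blue",cast(ct,(446,275),.022),"sole mid",cast(ct,(449,257),.022))
E
```

```text
[[0.02, -0.99, 0.11], [-1.0, -0.02, -0.0], [0.0, -0.11, -0.99]]
top [  0 124 218]
orange [(17, [242.9, 220.8]), (17, [325.6, 232.0])]
red [(8, [236.6, 205.4])]
blue [(4441, [350.4, 102.8]), (152, [445.7, 274.8])]
scene 
orange []
red [(9, [382.6, 226.8])]
blue [(4296, [397.8, 316.8]), (138, [4.1, 223.0]), (94, [220.3, 290.9])]
heel r [ 0.56517152 -0.04527613  0.051     ] toe r [0.58781732 0.15574236 0.051     ] knob [0.5946818  0.23048383 0.06      ]
pad [0.57506691 0.04904517 0.035     ]
sole blue [ 0.46947424 -0.34003211  0.022     ] sole mid [ 0.51326055 -0.34767733  0.022     ]
```

```bash
cat >> h.py <<'E'
def delta(target,yaw_toolx=None):
    "row units from the measured pose to a target TCP position, tool down with tool-x at world angle yaw"
    s=manip.state();T=R.from_rotvec(s["tool_rot"]); d=T.inv().apply(np.array(target)-s["position"])
    out=d/.03
    if yaw_toolx is not None:
        c,n=np.cos(yaw_toolx),np.sin(yaw_toolx)
        G=R.from_matrix(np.array([[c,n,0],[n,-c,0],[0,0,-1]]).T)
        return out.round(2),((T.inv()*G).as_rotvec()/.12).round(2)
    return out.round(2)
E
python3 - <<'E'
from h import *
s=manip.state();T=R.from_rotvec(s["tool_rot"]);print(T.as_matrix().round(3))
c=cam("wrist");d=c["M"];print(d.round(3)); print(T.inv().apply(c["o"]-s["position"]))
g=cast(c,(320,240),.04);print(g)
p=np.array([.58,.10,.04])-g+s["position"];p[2]=s["position"][2];print(p,delta(p))
E
```

```text
[[-0.974  0.228 -0.   ]
 [ 0.228  0.974 -0.001]
 [-0.    -0.001 -1.   ]]
[[ 0.227  0.92   0.32 ]
 [ 0.974 -0.214 -0.076]
 [-0.001  0.329 -0.944]]
[ 0.08470917 -0.00091829 -0.12303342]
[0.16928082 0.60456804 0.04      ]
[0.55300914 0.10354473 0.24933927] [-17.16 -13.26   0.02]
```

Request:
move_arm:
  steps: [-1, -0.77, 0, 0, 0, 0, 1, -1, -0.77, 0, 0, 0, 0, 1, -1, -0.77, 0, 0, 0, 0, 1, -1, -0.77, 0, 0, 0, 0, 1, -1, -0.77, 0, 0, 0, 0, 1, -1, -0.77, 0, 0, 0, 0, 1, -1, -0.77, 0, 0, 0, 0, 1, -1, -0.77, 0, 0, 0, 0, 1]

```text
clock: 0.82
position: [0.3347, 0.3724, 0.2499]
tool_rot: [-0.36, -3.121, 0.0]
ft_force: [-0.2, 0.3, 0.3]
gripper_width: 1.001
grasp_force: 0.0
```

Request:
move_arm:
  steps: [-1, -0.77, 0, 0, 0, 0, 1, -1, -0.77, 0, 0, 0, 0, 1, -1, -0.77, 0, 0, 0, 0, 1, -1, -0.77, 0, 0, 0, 0, 1, -1, -0.77, 0, 0, 0, 0, 1, -1, -0.77, 0, 0, 0, 0, 1, -1, -0.77, 0, 0, 0, 0, 1, -1, -0.77, 0, 0, 0, 0, 1]

```text
clock: 1.48
position: [0.5263, 0.1376, 0.2499]
tool_rot: [-0.36, -3.12, 0.0]
ft_force: [-0.2, 0.5, 0.4]
gripper_width: 1.002
grasp_force: 0.0
```

Request:
move_arm:
  steps: [-1, -0.77, 0, 0, 0, 0, 1, 0, 0, 0, 0, 0, 0, 1, 0, 0, 0, 0, 0, 0, 1]

```text
clock: 1.73
position: [0.5506, 0.107, 0.2494]
tool_rot: [-0.369, -3.12, 0.002]
ft_force: [-1.7, 1.3, -0.7]
gripper_width: 1.0
grasp_force: 0.0
```

```bash
python3 - <<'E'
from h import *
s=manip.state();c=cam("wrist");im=optics.grab_frame("wrist");cv2.imwrite("pics/w1.png",im)
np.savez("w1.npz",**c);print(s["clock"],s["position"],s["tool_rot"])
E
```

```text
1.7333 [0.55058529 0.10702845 0.24942857] [-3.69423359e-01 -3.11978498e+00  1.77303263e-03]
```

View pics/w1.png

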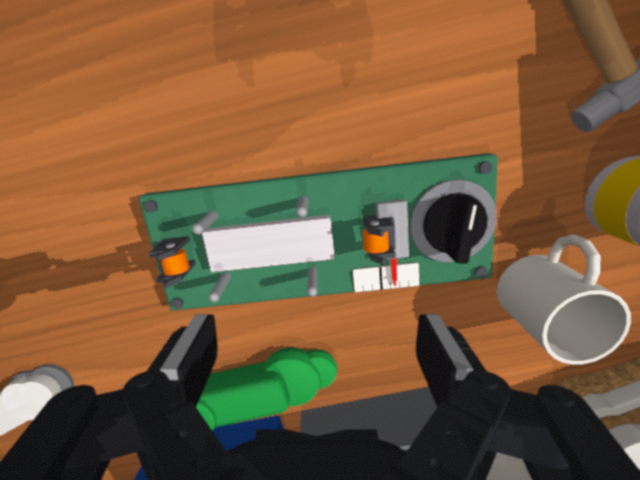

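Wrist view: jig pad corners about (203,235)–(333,262), rollers (175,262) and (376,239), mark (380,278), pointer (394,270), knob (453,220) with its bar close to image-vertical, white line (473,218).

```bash
cat >> h.py <<'E'
def planerect(c,mask,z,off=(0,0)):
    k=max(cv2.findContours(mask,cv2.RETR_EXTERNAL,cv2.CHAIN_APPROX_NONE)[0],key=cv2.contourArea)[:,0,:]+np.array(off)
    P=np.array([cast(c,p,z)[:2] for p in k],np.float32)*1000
    (x,y),(w,h),a=cv2.minAreaRect(P)
    if w<h:w,h,a=h,w,a+90
    return (x,y),(w,h),(a+90)%180-90   # mm; angle of the long side, degrees
def inr(im,lo,hi,box):
    x,y,w,h=box; m=np.zeros(im.shape[:2],np.uint8)
    m[y:y+h,x:x+w]=cv2.inRange(cv2.cvtColor(im[y:y+h,x:x+w],cv2.COLOR_BGR2HSV),np.array(lo),np.array(hi)); return m
E
python3 - <<'E'
from h import *
im=cv2.imread("pics/w1.png");c=dict(np.load("w1.npz"))
for z in(.03,.035,.04): print("pad",z,planerect(c,inr(im,[0,0,170],[179,60,255],(195,210,145,68)),z))
for nm,b in(("heel",(150,235,45,50)),("toe",(355,210,40,50))):
    m=inr(im,[8,150,80],[22,255,255],b);k=np.argwhere(m)[:,::-1];print(nm,k.mean(0),np.ptp(k,0),cast(c,k.mean(0),.06))
m=inr(im,[0,150,100],[8,255,255],(380,250,35,40));k=np.argwhere(m)[:,::-1];print("red",k.min(0),k.max(0),k.mean(0))
m=inr(im,[0,0,0],[179,255,60],(365,262,28,32));k=np.argwhere(m)[:,::-1];print("mark",k.min(0),k.max(0),k.mean(0))
print("gray disc",planerect(c,inr(im,[0,0,60],[179,60,160],(405,172,95,95)),.034))
m=inr(im,[0,0,150],[179,80,255],(465,195,18,45));print("line",planerect(c,m,.066))
cv2.imwrite("pics/k1.png",cv2.resize(im[150:300,340:510],None,fx=4,fy=4,interpolation=cv2.INTER_CUBIC))
E
```

```text
pad 0.03 ((574.369384765625, 49.72108840942383), (131.4935760498047, 44.72941970825195), 83.18201446533203)
pad 0.035 ((572.8170166015625, 50.83574676513672), (129.5735626220703, 44.076316833496094), 83.18199157714844)
pad 0.04 ((571.2645263671875, 51.950416564941406), (127.65353393554688, 43.423091888427734), 83.18197631835938)
heel [169.15061058 265.61329715] [39 41] [ 0.56260386 -0.04223949  0.06      ]
toe [375.27865613 242.41304348] [27 24] [0.58542923 0.1546394  0.06      ]
red [391 259] [396 283] [393.71428571 269.42857143]
mark [379 262] [381 262] [380. 262.]
gray disc ((591.3267822265625, 233.25794982910156), (89.32951354980469, 84.94642639160156), 81.27133178710938)
line ((580.1401977539062, 242.77061462402344), (21.369192123413086, 2.89841890335083), -16.936073303222656)
```

View pics/k1.png

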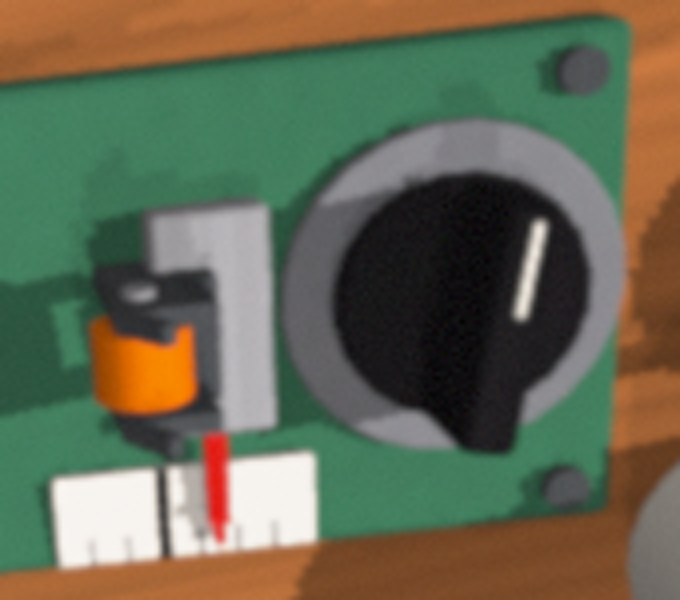

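Request:
move_arm:
  steps: [0.2, 0.83, 0.33, 0, 0, 0, 1, 0.2, 0.83, 0.33, 0, 0, 0, 1, 0.2, 0.83, 0.33, 0, 0, 0, 1, 0.2, 0.83, 0.33, 0, 0, 0, 1, 0.2, 0.83, 0.33, 0, 0, 0, 1, 0, 0, 0, 0, 0, 0, 1, 0, 0, 0, 0, 0, 0, 1]

```text
clock: 2.37
position: [0.5461, 0.242, 0.1999]
tool_rot: [-0.349, -3.12, -0.002]
ft_force: [0.2, -0.7, 0.1]
gripper_width: 1.001
grasp_force: 0.0
```

```bash
python3 - <<'E'
from h import *
s=manip.state();c=cam("wrist");im=optics.grab_frame("wrist");cv2.imwrite("pics/w2.png",im)
np.savez("w2.npz",**c);print(s["clock"],s["position"],s["tool_rot"])
E
```

```text
2.3667 [0.5461379  0.24201893 0.19986838] [-3.49075918e-01 -3.11953320e+00 -1.63054101e-03]
```

View pics/w2.png

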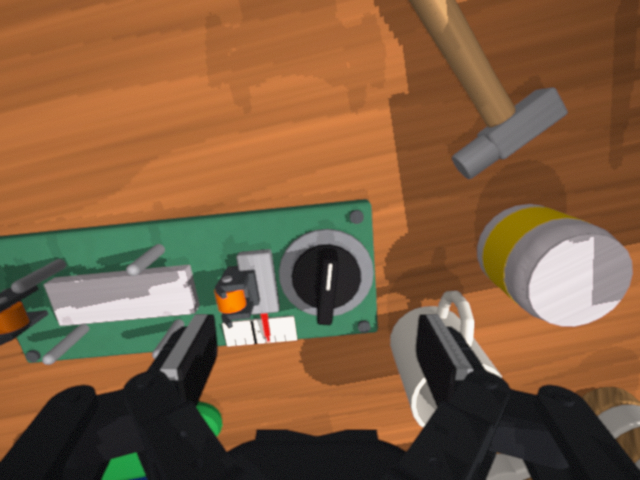

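Second wrist view: knob bar from (327,248) to (325,322), white line at (330,277), mark (255,331), pointer (266,327).

```bash
cat >> h.py <<'E'
def ends(m):
    k=np.argwhere(m)[:,::-1].astype(float);u=np.linalg.svd(k-k.mean(0),full_matrices=0)[2][0];u=u*np.sign(u[1])
    t=(k-k.mean(0))@u;return k.mean(0)+u*t.min(),k.mean(0)+u*t.max(),len(k)
def J(P,o=(.5728,.0508),yaw=np.radians(-6.82)):
    P=np.array(P);d=P[:2]-np.array(o);c,s=np.cos(yaw),np.sin(yaw);return np.round(np.array([c*d[0]+s*d[1],-s*d[0]+c*d[1],P[2]])*1000,1)
E
python3 - <<'E'
from h import *
i1,i2=cv2.imread("pics/w1.png"),cv2.imread("pics/w2.png");c1,c2=dict(np.load("w1.npz")),dict(np.load("w2.npz"))
print("pad2",planerect(c2,inr(i2,[0,0,140],[179,60,255],(40,262,158,66)),.035))
W=([0,0,140],[179,80,255])
a=ends(inr(i1,*W,(465,195,18,45)));b=ends(inr(i2,*W,(322,258,16,40)))
print(a,b)
for i in(0,1):P=tri([(c1,a[i]),(c2,b[i])]);print("line end",P,J(P))
RD=([0,150,90],[8,255,255])
a=ends(inr(i1,*RD,(380,250,35,40)));b=ends(inr(i2,*RD,(255,305,25,40)));print(a,b)
for i in(0,1):P=tri([(c1,a[i]),(c2,b[i])]);print("red end",P,J(P))
def dark(im,box):
    x,y,w,h=box;g=cv2.cvtColor(im,cv2.COLOR_BGR2GRAY)[y:y+h,x:x+w];print(g[h//2]);m=np.zeros(im.shape[:2],np.uint8);m[y:y+h,x:x+w]=(g<110)*255;return m
a=ends(dark(i1,(376,268,10,20)));b=ends(dark(i2,(250,322,10,20)));print(a,b)
for i in(0,1):P=tri([(c1,a[i]),(c2,b[i])]);print("mark end",P,J(P))
for nm,k,box in(("bar",[0,0,0],(270,230,105,98)),):
    m=inr(i2,[0,0,0],[179,255,22],box);print("black",ends(m))
cv2.imwrite("pics/k2.png",cv2.resize(i2[225:350,215:385],None,fx=4,fy=4,interpolation=cv2.INTER_CUBIC))
E
```

```text
pad2 ((568.818603515625, 54.79034423828125), (136.0901641845703, 53.72584533691406), 83.17900085449219)
(array([479.97788303, 194.32435281]), array([468.5532718 , 228.51660668]), 111) (array([330.02725474, 263.90865974]), array([327.66532517, 289.06247368]), 104)
line end [0.55993747 0.24726374 0.07946549] [-36.1 193.5  79.5]
line end [0.59177367 0.24049383 0.06179852] [ -3.7 190.6  61.8]
(array([393.28699456, 258.90712187]), array([394.26665039, 283.02978238]), 112) (array([263.45290241, 313.58851769]), array([267.88670225, 340.01900606]), 134)
red end [0.620517  0.172848  0.0274552] [ 32.9 126.9  27.5]
red end [0.64870945 0.16939104 0.0282211 ] [ 61.3 126.8  28.2]
[244 242 225 156  79  95 172 211 207 199]
[245 224 142  63  91 176 226 225 210 202]
(array([379.97630379, 268.00118181]), array([380.92402852, 287.00378896]), 30) (array([251.33743571, 321.93347194]), array([255.13035322, 341.17145758]), 39)
mark end [0.62913593 0.15770532 0.02349497] [ 43.2 112.8  23.5]
mark end [0.65213622 0.15481984 0.02218147] [ 66.4 112.7  22.2]
black (array([325.98314227, 247.74859904]), array([313.83984389, 306.13476044]), 381)
```

View pics/k2.png

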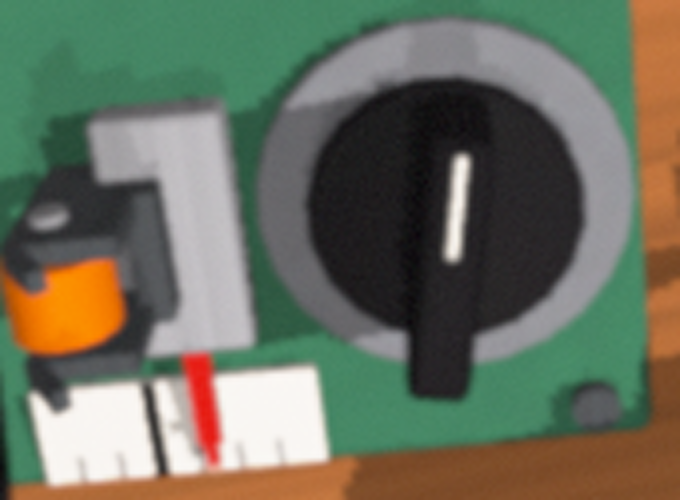

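```bash
python3 - <<'E'
from h import *
c1,c2=dict(np.load("w1.npz")),dict(np.load("w2.npz"))
for n,a,b in(("line out",(475.7,204.5),(330.2,263.7)),("line in",(470,230),(328,290.5)),("disc",(453.75,221),(326.3,272)),("black disc",(455.5,223.5),(326.5,277.3)),("bar far end",(462.5,260.5),(325.3,322))):
    P=tri([(c1,a),(c2,b)]);print(n,P.round(4),J(P))
o,i=cast(c2,(330.2,263.7),.066),cast(c2,(328,290.5),.066);print(o,i,np.degrees(np.arctan2(*(o-i)[[1,0]])))
u,l=cast(c2,(331.3,247),.066),cast(c2,(325.2,320),.066);print(u,l,(u+l)/2,np.linalg.norm(u-l),np.degrees(np.arctan2(*(u-l)[[1,0]])))
s=manip.state();print(R.from_rotvec(s["tool_rot"]).as_matrix()[:,0])
E
```

```text
line out [0.5692 0.2474 0.0652] [-27.  194.8  65.2]
line in [0.5923 0.2407 0.0641] [ -3.2 190.9  64.1]
disc [0.5943 0.2403 0.0235] [ -1.1 190.7  23.5]
black disc [0.5957 0.2397 0.0304] [  0.3 190.3  30.4]
bar far end [0.6223 0.232  0.0612] [ 27.6 185.8  61.2]
[0.56891355 0.24745546 0.066     ] [0.59143111 0.24085436 0.066     ] 163.66130816624133
[0.55543546 0.25118818 0.066     ] [0.61762447 0.23284702 0.066     ] [0.58652997 0.2420176  0.066     ] 0.06483726437196013 163.5678395943628
[-0.97455828  0.22413042  0.00130489]
```

Request:
move_arm:
  steps: [-0.8, 0.15, 0, 0, 0, 0.25, 1, -0.8, 0.15, 0, 0, 0, 0.25, 1, 0, 0, 0.9, 0, 0, 0, 1, 0, 0, 0.9, 0, 0, 0, 1, 0, 0, 0.9, 0, 0, 0, 1, 0, 0, 0.5, 0, 0, 0, 1, 0, 0, 0, 0, 0, 0, 1]

```text
clock: 3.0
position: [0.5949, 0.2328, 0.1013]
tool_rot: [-0.454, -3.103, 0.007]
ft_force: [-0.4, -0.6, -0.8]
gripper_width: 1.003
grasp_force: 0.0
```

```bash
python3 - <<'E'
from h import *
s=manip.state();print(s["position"],s["ft_force"]);print(delta([.5954,.2399,.057],np.radians(163.6)))
E
```

```text
[0.5949438  0.23279326 0.10134699] [-0.37477602 -0.56708729 -0.82340006]
(array([0.05, 0.24, 1.48]), array([-0.05, -0.04, -0.04]))
```

Request:
move_arm:
  steps: [0.05, 0.24, 0.5, 0, 0, 0, 1, 0, 0, 0.5, 0, 0, 0, 1, 0, 0, 0.48, 0, 0, 0, 1, 0, 0, 0, 0, 0, 0, 1, 0, 0, 0, 0, 0, 0, 1]

```text
clock: 3.42
position: [0.5979, 0.2424, 0.0599]
tool_rot: [-0.454, -3.108, 0.001]
ft_force: [-0.1, -1.3, 1.0]
gripper_width: 1.0
grasp_force: 0.0
```

```bash
python3 - <<'E'
from h import *
s=manip.state();print(s["position"],s["ft_force"]);print(delta([.5954,.2399,.057],np.radians(163.6)))
E
```

```text
[0.59786912 0.24235067 0.05986492] [-0.08304998 -1.26981737  1.01150682]
(array([ 0.06, -0.1 ,  0.1 ]), array([-0.01, -0.  , -0.03]))
```

Request:
move_arm:
  steps: [0.06, -0.1, 0.1, 0, 0, 0, 1, 0, 0, 0, 0, 0, 0, -1, 0, 0, 0, 0, 0, 0, -1, 0, 0, 0, 0, 0, 0, -1, 0, 0, 0, 0, 0, 0, -1, 0, 0, 0, 0, 0, 0, -1, 0, 0, 0, 0, 0, 0, -1, 0, 0, 0, 0, 0, 0, -1]

```text
clock: 4.08
position: [0.5955, 0.2402, 0.0575]
tool_rot: [0.454, 3.108, 0.0]
ft_force: [-0.6, -0.0, 3.5]
gripper_width: 0.15
grasp_force: 58.8
```

```bash
python3 - <<'E'
from h import *
s=manip.state();print(s);print(delta([.5954,.2399,.057],np.radians(163.6)))
E
```

```text
{'clock': 4.0833, 'q': array([-0.36424674,  0.96656018, -0.16906144,  1.63118303,  0.26126494,
        0.56582732,  0.59776755]), 'joint_velocities': array([-0.00016418, -0.00037453, -0.00104436, -0.00011735, -0.00049666,
       -0.00037958,  0.00036567]), 'effort': array([ -0.17423104, -58.04668307,  -1.23443473, -10.56721777,
         0.10773954,  -0.25950355,   0.08694431]), 'position': array([0.59554324, 0.24018073, 0.05746119]), 'tool_rot': array([4.54153543e-01, 3.10836967e+00, 2.11626763e-04]), 'ft_force': array([-0.61564324, -0.0055993 ,  3.52698712]), 'torque': array([-0.07353711,  0.15043435, -0.14565607]), 'grasp_force': 58.75833034515381, 'gripper_width': 0.15037568345813362}
(array([ 0.  , -0.01,  0.02]), array([ 0.  ,  0.  , -0.03]))
```

Request:
move_arm:
  steps: [0, 0, 0, 0, 0, 0.78, -1, 0, 0, 0, 0, 0, 0.78, -1, 0, 0, 0, 0, 0, 0.78, -1, 0, 0, 0, 0, 0, 0.78, -1, 0, 0, 0, 0, 0, 0.78, -1, 0, 0, 0, 0, 0, 0.78, -1, 0, 0, 0, 0, 0, 0.78, -1, 0, 0, 0, 0, 0, 0.78, -1]

```text
clock: 4.75
position: [0.5959, 0.2406, 0.0575]
tool_rot: [1.563, 2.724, 0.002]
ft_force: [0.4, -0.2, 1.7]
gripper_width: 0.148
grasp_force: 58.6
```

Request:
move_arm:
  steps: [0, 0, 0, 0, 0, 0.78, -1, 0, 0, 0, 0, 0, 0.78, -1, 0, 0, 0, 0, 0, 0.78, -1, 0, 0, 0, 0, 0, 0.78, -1, 0, 0, 0, 0, 0, 0.78, -1, 0, 0, 0, 0, 0, 0.78, -1, 0, 0, 0, 0, 0, 0.78, -1, 0, 0, 0, 0, 0, 0, -1]

```text
clock: 5.42
position: [0.5963, 0.2407, 0.0575]
tool_rot: [2.355, 2.078, 0.003]
ft_force: [1.1, 0.7, 1.8]
gripper_width: 0.152
grasp_force: 58.7
```

```bash
python3 - <<'E'
from h import *
s=manip.state();print(s["torque"],s["q"]);print(delta([.5954,.2399,.057],np.radians(163.6)-1.41))
c=cam("wrist");im=optics.grab_frame("wrist");cv2.imwrite("pics/w3.png",im);np.savez("w3.npz",**c)
for P in([.6405,.1563,.0235],[.62,.16,.02]):print(proj(c,P),proj(cam("scene"),P))
m=inr(im,[0,150,90],[8,255,255],(0,0,640,480));print(cv2.connectedComponentsWithStats(m)[2:])
E
```

```text
[ 0.02698155 -0.26520242 -0.20193326] [-0.547215    0.97588257  0.17191648  1.6410143  -0.27504088  0.54639966
 -0.33894849]
(array([-0.03, -0.03,  0.02]), array([ 0.02, -0.01,  0.  ]))
[410.84888852 421.04897169] [382.00048813 231.40865074]
[373.6864707 414.7505363] [377.287341  228.8122773]
(array([[     0,      0,    640,    480, 307200]], dtype=int32), array([[319.5, 239.5]]))
```

Request:
move_arm:
  steps: [0, 0, 0, 0, 0, 0, 0, 0, 0, 0, 0, 0, 0, 0.3, 0, 0, 0, 0, 0, 0, 0.3, 0, 0, -0.3, 0, 0, 0, 0.3, 0, 0, -0.7, 0, 0, 0, 0.3, 0, 0, -1, 0, 0, 0, 0.3, -0.4, 0, -1, 0, 0, 0, 0.3, -0.6, 0, -1, 0, 0, 0, 0.3]

```text
clock: 6.13
position: [0.5912, 0.2127, 0.1786]
tool_rot: [-2.348, -2.085, -0.002]
ft_force: [0.0, 0.3, 0.4]
gripper_width: 0.648
grasp_force: 0.0
```

Request:
move_arm:
  steps: [-0.6, 0, -0.8, 0, 0, 0, 1, -0.6, 0, -0.8, 0, 0, 0, 1, 0, 0, 0, 0, 0, 0, 1, 0, 0, 0, 0, 0, 0, 1]

```text
clock: 6.47
position: [0.5882, 0.1734, 0.2273]
tool_rot: [2.355, 2.077, 0.005]
ft_force: [0.1, 0.9, -0.6]
gripper_width: 1.002
grasp_force: 0.0
```

```bash
python3 - <<'E'
from h import *
s=manip.state();print(s["position"])
c=cam("wrist");im=optics.grab_frame("wrist");cv2.imwrite("pics/w4.png",im);np.savez("w4.npz",**c)
m=inr(im,[0,150,90],[8,255,255],(0,0,640,480));print(cv2.connectedComponentsWithStats(m)[2:])
a=ends(m)[:2];print(a);[print("red",J(cast(c,p,.0278))) for p in a]
print("mark exp px",proj(c,[.6405,.1563,.0225]))
E
```

```text
[0.58823075 0.17335805 0.22727475]
(array([[     0,      0,    640,    480, 307021],
       [   348,    223,     35,      7,    178],
       [   307,    407,      1,      1,      1]], dtype=int32), array([[319.47541373, 239.50730732],
       [361.97752809, 225.95505618],
       [307.        , 407.        ]]))
(array([366.67619002, 217.1699166 ]), array([277.40491057, 391.87764996]))
red [ 49.2 121.7  27.8]
red [-43.6 -82.2  27.8]
mark exp px [371.16447789 224.65676135]
```

View pics/w4.png

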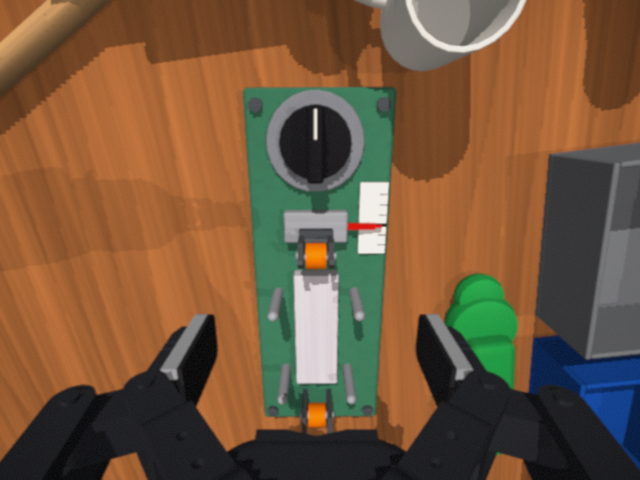

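Wrist view after turning: the pointer (348–383, 226) overlies the mark (black line end near (385,225)); measuring the remainder.

```bash
python3 - <<'E'
from h import *
c=dict(np.load("w4.npz"));im=cv2.imread("pics/w4.png")
m=inr(im,[0,150,90],[8,255,255],(340,215,50,20))
g=cv2.cvtColor(im,cv2.COLOR_BGR2GRAY)
for x in range(360,392,2):
    r=np.where(m[:,x])[0];print(x,(r.min(),r.max()) if len(r) else None,g[217:236,x])
for p in((380,226),):print(J(cast(c,p,.0278)))
for p in((386,225),(386,226)):print(J(cast(c,p,.0228)))
k=inr(im,[0,0,150],[179,60,255],(290,262,55,125));print("pad",planerect(c,k,.035))
E
```

```text
360 (np.int64(224), np.int64(228)) [232 233 232 232 226 192 138  97  79  82  81  95 127 155 164 165 167 189
 226]
362 (np.int64(224), np.int64(228)) [239 240 239 240 233 201 143  97  78  79  80  93 129 157 166 167 173 197
 229]
364 (np.int64(224), np.int64(228)) [238 239 239 239 233 201 143  94  81  80  78  95 129 156 165 169 189 224
 236]
366 (np.int64(224), np.int64(228)) [239 239 239 239 230 198 141  98  81  79  80  98 130 158 165 169 194 228
 238]
368 (np.int64(224), np.int64(228)) [239 239 239 236 227 194 142  99  81  82  81  96 130 157 166 169 192 227
 239]
370 (np.int64(224), np.int64(228)) [238 239 239 239 232 204 150 100  84  79  79  95 129 158 168 168 193 228
 238]
372 (np.int64(224), np.int64(228)) [239 239 239 239 234 208 152 101  84  81  80  98 129 156 168 180 211 231
 238]
374 (np.int64(224), np.int64(228)) [239 239 239 239 235 210 155 105  87  87  94 111 136 158 169 194 228 238
 239]
376 (np.int64(224), np.int64(227)) [239 239 239 239 238 225 162 100  82  91 124 151 163 166 170 193 226 235
 236]
378 (np.int64(225), np.int64(227)) [239 239 239 239 239 227 164  99  76  88 126 157 165 167 170 189 214 203
 202]
380 (np.int64(225), np.int64(226)) [238 239 239 239 240 228 162  98  78  96 137 166 176 180 187 210 218 190
 189]
382 (np.int64(225), np.int64(225)) [238 239 238 239 240 229 162  82  61 126 198 229 233 233 235 237 228 193
 191]
384 None [237 237 237 238 237 224 156  73  49 132 213 235 237 237 235 231 219 185
 180]
386 None [189 188 182 173 165 151 110  71  65  94 130 146 143 142 139 131 123 114
 112]
388 None [101 101  99  96  97  96  97  99 102 102 102 103 107 107 109 109 107 108
 107]
390 None [115 115 113 114 114 113 114 113 114 115 113 114 114 114 114 112 115 115
 113]
[ 62.3 112.9  27.8]
[ 69.  112.4  22.8]
[ 69.1 111.4  22.8]
pad ((573.628662109375, 53.74787139892578), (133.8511199951172, 44.294891357421875), 83.187744140625)
```

Request:
move_arm:
  steps: [-0.96, 0.03, 0, 0, 0, 0, 1, -0.96, 0.03, 0, 0, 0, 0, 1, -0.96, 0.03, 0, 0, 0, 0, 1, -0.96, 0.03, 0, 0, 0, 0, 1, -0.96, 0.03, 0, 0, 0, 0, 1, -0.96, 0.03, 0, 0, 0, 0, 1, -0.96, 0.03, 0, 0, 0, 0, 1, -0.96, 0.03, 0, 0, 0, 0, 1]

```text
clock: 7.18
position: [0.5655, -0.0544, 0.2236]
tool_rot: [-2.349, -2.082, 0.002]
ft_force: [1.2, 0.1, -0.0]
gripper_width: 1.005
grasp_force: 0.0
```

Request:
move_arm:
  steps: [-0.96, 0.03, 0, 0, 0, 0, 1, -0.96, 0.03, 0, 0, 0, 0, 1, -0.96, 0.03, 0, 0, 0, 0, 1, -0.96, 0.03, 0, 0, 0, 0, 1, -0.96, 0.03, 0, 0, 0, 0, 1, -0.96, 0.03, 0, 0, 0, 0, 1, -0.96, 0.03, 0, 0, 0, 0, 1, -0.96, 0.03, 0, 0, 0, 0, 1]

```text
clock: 7.85
position: [0.5451, -0.2838, 0.2234]
tool_rot: [-2.349, -2.081, -0.0]
ft_force: [0.8, -0.1, 0.4]
gripper_width: 1.0
grasp_force: 0.0
```

Request:
move_arm:
  steps: [-0.96, 0.03, 0, 0, 0, 0, 1, -0.96, 0.03, 0, 0, 0, 0, 1, 0, 0, 0, 0, 0, 0.96, 1, 0, 0, 0, 0, 0, 0.96, 1, 0, 0, 0, 0, 0, 0.96, 1, 0, 0, 0, 0, 0, 0.96, 1, 0, 0, 0, 0, 0, 0.96, 1, 0, 0, 0, 0, 0, 0.96, 1]

```text
clock: 8.52
position: [0.5402, -0.3398, 0.2231]
tool_rot: [-2.918, -1.154, 0.002]
ft_force: [-0.4, 0.2, -0.8]
gripper_width: 1.003
grasp_force: 0.0
```

Request:
move_arm:
  steps: [0, 0, 0, 0, 0, 0.96, 1, 0, 0, 0, 0, 0, 0.96, 1, 0, 0, 0, 0, 0, 0.96, 1, 0, 0, 0, 0, 0, 0.96, 1, 0, 0, 0, 0, 0, 0.96, 1, 0, 0, 0, 0, 0, 0.96, 1, 0, 0, 0, 0, 0, 0.96, 1, 0, 0, 0, 0, 0, 0.96, 1]

```text
clock: 9.18
position: [0.5403, -0.3397, 0.2231]
tool_rot: [-3.128, 0.264, 0.004]
ft_force: [-0.1, -0.4, -0.3]
gripper_width: 0.996
grasp_force: 0.0
```

Request:
move_arm:
  steps: [0, 0, 0, 0, 0, 0, 1, 0, 0, 0, 0, 0, 0, 1]

```text
clock: 9.35
position: [0.5402, -0.3402, 0.2235]
tool_rot: [-3.13, 0.251, 0.004]
ft_force: [0.4, 0.2, -0.4]
gripper_width: 1.0
grasp_force: 0.0
```

```bash
python3 - <<'E'
from h import *
s=manip.state();print(s["position"],s["q"].round(2),delta([.513,-.348,.25],np.radians(-10)))
c=cam("wrist");im=optics.grab_frame("wrist");cv2.imwrite("pics/w5.png",im);np.savez("w5.npz",**c)
E
```

```text
[ 0.54015867 -0.34023333  0.22349369] [ 0.18  0.82  0.61  1.57 -0.55  0.93 -0.76] (array([-0.85,  0.4 , -0.88]), array([-0.01,  0.02,  0.12]))
```

View pics/w5.png

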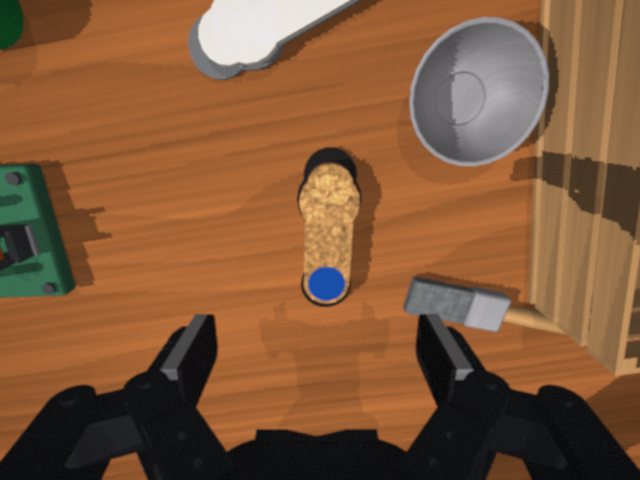

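Wrist view: sole with toe at (330,148), blue heel patch (326,284), heel end (327,307), waist near (328,245).

```bash
python3 - <<'E'
from h import *
c=dict(np.load("w5.npz"));im=cv2.imread("pics/w5.png");hsv=cv2.cvtColor(im,cv2.COLOR_BGR2HSV)
print("cork",hsv[240,328],hsv[200,330],"wood",hsv[240,270],hsv[180,400])
box=(285,135,90,180)
bl=inr(im,*BLUE,box);b=np.argwhere(bl)[:,::-1].mean(0)
ct=cam("top");t=blobs(cv2.imread("pics/top0.png"),*BLUE)[0][1][1];s=blobs(cv2.imread("pics/scene0.png"),*BLUE)[0][2][1]
print("blue",b,cast(c,b,.022).round(4),"tri",tri([(c,b),(ct,t),(cam("scene"),s)]).round(4),tri([(c,b),(cam("scene"),s)]).round(4),tri([(c,b),(ct,t)]).round(4))
ck=inr(im,[14,60,120],[30,255,255],box);m=cv2.morphologyEx(ck|bl,cv2.MORPH_CLOSE,np.ones((5,5)))
print("cork",planerect(c,m,.022))
dk=inr(im,[0,0,0],[179,255,60],box);m2=cv2.morphologyEx(ck|bl|dk,cv2.MORPH_CLOSE,np.ones((5,5)))
print("flange",planerect(c,m2,.006))
for r in range(215,290,8):
    x=np.where(m[r])[0];L,Rr=cast(c,(x.min(),r),.022),cast(c,(x.max()+1,r),.022);print(r,((L+Rr)/2).round(4)[:2],round(1000*np.linalg.norm(L-Rr),1))
cv2.imwrite("pics/m5.png",m2)
E
```

```text
cork [ 16 141 210] [ 18 132 224] wood [ 12 171 173] [ 12 175 172]
blue [326.03222094 283.22209436] [ 0.4682 -0.3395  0.022 ] tri [ 0.4693 -0.3396  0.0229] [ 0.4681 -0.3395  0.0215] [ 0.4696 -0.3392  0.0243]
cork ((515.38916015625, -350.40643310546875), (141.7919464111328, 56.51753234863281), -6.8194732666015625)
flange ((516.0770874023438, -350.679443359375), (165.78375244140625, 59.33455276489258), -7.348045349121094)
215 [ 0.5383 -0.3539] 53.1
223 [ 0.5306 -0.3518] 47.8
231 [ 0.5227 -0.3506] 48.2
239 [ 0.5147 -0.349 ] 47.6
247 [ 0.5066 -0.3473] 47.0
255 [ 0.4983 -0.346 ] 47.4
263 [ 0.49   -0.3443] 46.8
271 [ 0.4814 -0.343 ] 47.2
279 [ 0.4727 -0.3412] 46.5
287 [ 0.464  -0.3388] 44.9
```

```bash
python3 - <<'E'
from h import *
c=dict(np.load("w5.npz"));im=cv2.imread("pics/w5.png");m=cv2.imread("pics/m5.png",0)
for r in list(range(146,220,6))+list(range(286,312,4)):
    x=np.where(m[r])[0]
    if len(x):
        L,Rr=cast(c,(x.min(),r),.006),cast(c,(x.max()+1,r),.006);print(r,x.min(),x.max(),((L+Rr)/2).round(4)[:2],round(1000*np.linalg.norm(L-Rr),1))
cv2.imwrite("pics/s5.png",cv2.resize(im[130:320,270:390],None,fx=3,fy=3,interpolation=cv2.INTER_CUBIC))
E
```

```text
152 317 344 [ 0.5942 -0.3637] 26.3
158 310 350 [ 0.5888 -0.3624] 38.7
164 307 354 [ 0.5832 -0.3621] 45.6
170 305 355 [ 0.5777 -0.3608] 48.7
176 305 355 [ 0.5721 -0.36  ] 48.9
182 303 356 [ 0.5665 -0.3586] 52.1
188 300 358 [ 0.5608 -0.3573] 57.3
194 299 359 [ 0.555  -0.3565] 59.5
200 299 359 [ 0.5491 -0.3556] 59.9
206 299 359 [ 0.5432 -0.3547] 60.2
212 301 358 [ 0.5371 -0.3543] 57.6
218 303 356 [ 0.531  -0.3534] 53.9
286 304 347 [ 0.4573 -0.3382] 47.1
290 303 347 [ 0.4527 -0.337 ] 48.3
294 305 344 [ 0.4481 -0.3357] 43.1
298 308 342 [ 0.4432 -0.3356] 37.9
302 313 338 [ 0.4383 -0.3354] 28.3
```

View pics/s5.png

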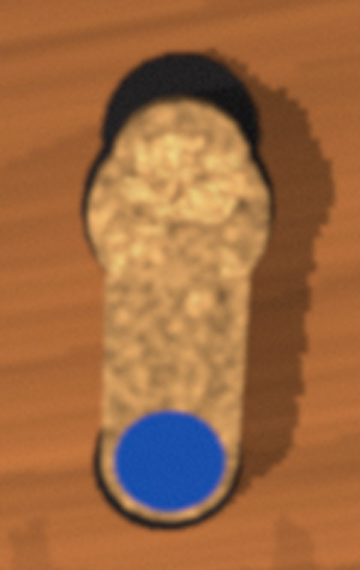

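Request:
move_arm:
  steps: [-0.6, 0.2, 0, 0, 0, 0.16, 1, -0.62, 0.23, 0.5, 0, 0, 0, 1, 0, 0, 0.9, 0, 0, 0, 1, 0, 0, 0.9, 0, 0, 0, 1, 0, 0, 0.9, 0, 0, 0, 1, 0, 0, 0.8, 0, 0, 0, 1, 0, 0, 0, 0, 0, 0, 1, 0, 0, 0, 0, 0, 0, 1]

```text
clock: 10.07
position: [0.5011, -0.3475, 0.1042]
tool_rot: [-3.127, 0.286, 0.003]
ft_force: [0.2, -0.4, 0.5]
gripper_width: 0.998
grasp_force: 0.0
```

```bash
python3 - <<'E'
from h import *
s=manip.state();print(s["position"],delta([.502,-.3468,.0225],np.radians(-10.3)))
E
```

```text
[ 0.50105616 -0.34745904  0.10419852] (array([ 0.03, -0.02,  2.72]), array([-0.01,  0.02, -0.02]))
```

Request:
move_arm:
  steps: [0.03, -0.02, 0.8, 0, 0, 0, 1, 0, 0, 0.8, 0, 0, 0, 1, 0, 0, 0.7, 0, 0, 0, 1, 0, 0, 0.3, 0, 0, 0, 1, 0, 0, 0, 0, 0, 0, 1, 0, 0, 0, 0, 0, 0, 1]

```text
clock: 10.57
position: [0.5032, -0.3485, 0.0284]
tool_rot: [3.127, -0.288, 0.002]
ft_force: [0.9, -0.1, 0.0]
gripper_width: 0.997
grasp_force: 0.0
```

```bash
python3 - <<'E'
from h import *
s=manip.state();print(s["position"],s["ft_force"],delta([.502,-.3468,.0225],np.radians(-10.3)))
E
```

```text
[ 0.50316315 -0.34847479  0.02838108] [ 0.90981796 -0.10309661  0.03047669] (array([-0.05, -0.05,  0.2 ]), array([ 0.01, -0.01, -0.03]))
```

Request:
move_arm:
  steps: [-0.05, -0.05, 0.18, 0, 0, 0, 1, 0, 0, 0, 0, 0, 0, 1, 0, 0, 0, 0, 0, 0, -1, 0, 0, 0, 0, 0, 0, -1, 0, 0, 0, 0, 0, 0, -1, 0, 0, 0, 0, 0, 0, -1, 0, 0, 0, 0, 0, 0, -1, 0, 0, 0, 0, 0, 0, -1]

```text
clock: 11.23
position: [0.5016, -0.3462, 0.0223]
tool_rot: [3.128, -0.289, 0.001]
ft_force: [0.5, 1.5, 5.7]
gripper_width: 0.524
grasp_force: 63.3
```

Request:
move_arm:
  steps: [0, 0, 0, 0, 0, 0, -1, 0, 0, 0, 0, 0, 0, -1]

```text
clock: 11.4
position: [0.5016, -0.3462, 0.0223]
tool_rot: [3.128, -0.289, 0.001]
ft_force: [-0.1, 0.9, 5.7]
gripper_width: 0.521
grasp_force: 63.4
```

```bash
python3 - <<'E'
from h import *
s=manip.state();print(s["position"],s["ft_force"],delta([.502,-.3468,.0225],np.radians(-10.3)))
E
```

```text
[ 0.50157746 -0.34622141  0.0223084 ] [-0.05626022  0.90616071  5.70186517] (array([ 0.02,  0.02, -0.01]), array([ 0.  , -0.01, -0.04]))
```

Request:
move_arm:
  steps: [0, 0, -0.4, 0, 0, 0, -1, 0, 0, -0.8, 0, 0, 0, -1, 0, 0, -1, 0, 0, 0, -1, 0, 0, -1, 0, 0, 0, -1, 0, 0, -1, 0, 0, 0, -1, 0, -0.6, -0.8, 0, 0, 0, -1, 0, -1, 0, 0, 0, 0, -1, 0, -1, 0, 0, 0, 0, -1]

```text
clock: 12.07
position: [0.5159, -0.2702, 0.174]
tool_rot: [3.126, -0.293, 0.005]
ft_force: [-0.0, 1.7, -2.6]
gripper_width: 0.52
grasp_force: 62.6
```

Request:
move_arm:
  steps: [0, -1, 0, 0, 0, 0, -1, 0, -1, 0, 0, 0, 0, -1, 0, -1, 0, 0, 0, 0, -1, 0, -1, 0, 0, 0, 0, -1, 0, -1, 0, 0, 0, 0, -1, 0, -1, 0, 0, 0, 0, -1, 0, -1, 0, 0, 0, 0, -1, 0, -1, 0, 0, 0, 0, -1]

```text
clock: 12.73
position: [0.5592, -0.0316, 0.172]
tool_rot: [-3.128, 0.289, 0.001]
ft_force: [0.1, 0.9, -1.9]
gripper_width: 0.526
grasp_force: 62.5
```

Request:
move_arm:
  steps: [0, -1, 0, 0, 0, 0, -1, 0, -1, 0, 0, 0, 0, -1, 0, -0.4, 0, 0, 0, -0.3, -1, 0, 0, 0, 0, 0, -0.9, -1, 0, 0, 0, 0, 0, -0.9, -1, 0, 0, 0, 0, 0, -0.9, -1, 0, 0, 0, 0, 0, -0.9, -1, 0, 0, 0, 0, 0, -0.9, -1]

```text
clock: 13.4
position: [0.5723, 0.0369, 0.1719]
tool_rot: [3.079, 0.62, -0.001]
ft_force: [-0.5, -0.4, -2.5]
gripper_width: 0.522
grasp_force: 62.4
```

Request:
move_arm:
  steps: [0, 0, 0, 0, 0, -0.9, -1, 0, 0, 0, 0, 0, -0.9, -1, 0, 0, 0, 0, 0, -0.9, -1, 0, 0, 0, 0, 0, -0.9, -1, 0, 0, 0, 0, 0, -0.9, -1, 0, 0, 0, 0, 0, -0.9, -1, 0, 0, 0, 0, 0, -0.9, -1, 0, 0, 0, 0, 0, -0.9, -1]

```text
clock: 14.07
position: [0.5723, 0.0366, 0.1719]
tool_rot: [2.537, 1.852, -0.001]
ft_force: [0.1, -1.5, -2.3]
gripper_width: 0.522
grasp_force: 62.4
```

Request:
move_arm:
  steps: [0, 0, 0, 0, 0, -0.9, -1, 0, 0, 0, 0, 0, -0.9, -1, 0, 0, 0, 0, 0, 0, -1, 0, 0, 0, 0, 0, 0, -1]

```text
clock: 14.4
position: [0.5725, 0.0367, 0.1719]
tool_rot: [2.332, 2.105, -0.0]
ft_force: [0.1, 0.1, -1.8]
gripper_width: 0.524
grasp_force: 62.5
```

```bash
python3 - <<'E'
from h import *
s=manip.state();print(s["position"],s["ft_force"],s["q"].round(2),delta([.5711,.0369,.0835],np.radians(83.18)))
c=cam("wrist");im=optics.grab_frame("wrist");cv2.imwrite("pics/w6.png",im);np.savez("w6.npz",**c)
cs=cam("scene");cv2.imwrite("pics/scene6.png",optics.grab_frame("scene"))
E
```

```text
[0.57252203 0.03670616 0.17189228] [ 0.12429591  0.11605499 -1.809646  ] [-0.25  0.73  0.17  1.81 -0.2   0.62 -0.05] (array([ 0.  , -0.05,  2.95]), array([-0.  ,  0.  ,  0.14]))
```

View pics/w6.png

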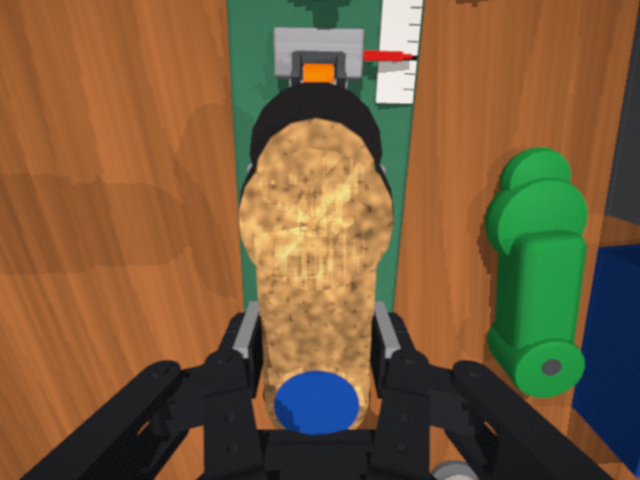

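Wrist view: sole held square, toe end (317,83) pointing at the toe roller (319,73), heel patch (316,402); pointer (390,56) on the mark (416,57).

```bash
python3 - <<'E'
from h import *
c=dict(np.load("w6.npz"));im=cv2.imread("pics/w6.png");s=manip.state();p=s["position"];zt=p[2]-.0003
bl=inr(im,*BLUE,(250,350,130,100))
ck=inr(im,[12,60,110],[32,255,255],(236,110,160,250))
blk=cv2.morphologyEx(inr(im,[0,0,0],[179,255,45],(240,84,150,60)),cv2.MORPH_OPEN,np.ones((3,3)))
def mid(m,r,z):
    x=np.where(m[r])[0];L,Q=cast(c,(x.min(),r),z),cast(c,(x.max()+1,r),z);return r,x.min(),x.max(),J((L+Q)/2),round(1000*np.linalg.norm(L-Q),1)
for r in(90,95,100,105,110,115):print("fl",mid(blk,r,zt-.016))
n,l,st,ce=cv2.connectedComponentsWithStats(ck);ckm=((l==1+np.argmax(st[1:,4]))*255).astype(np.uint8)
for r in range(135,300,15):print("ck",mid(ckm,r,zt))
b=np.argwhere(bl)[:,::-1].mean(0);print("blue",b,J(cast(c,b,zt)))
print("tcp",J(p),"toe",J(cast(c,(317,83),zt-.016)))
o=inr(im,[5,180,120],[20,255,255],(295,60,50,30));k=np.argwhere(o)[:,::-1];print("roller px",k.min(0),k.max(0),J(cast(c,k.mean(0),.058)))
for r in(66,70,74):
    x=np.where(o[r])[0];print(r,x.min(),x.max(),J(cast(c,((x.min()+x.max()+1)/2,r),.06)))
for z in(.02,):
  g=inr(im,[60,80,30],[90,255,160],(220,0,210,30))
  x=np.where(g[15])[0];print("base edges",x.min(),x.max(),J(cast(c,(x.min(),15),.02)),J(cast(c,(x.max(),15),.02)))
# w4: rollers and pins for the jig's frame
c=dict(np.load("w4.npz"));im=cv2.imread("pics/w4.png")
for box in((295,240,45,32),(295,395,45,40)):
    o=inr(im,[5,180,120],[20,255,255],box);k=np.argwhere(o)[:,::-1];print("w4 roller",k.min(0),k.max(0),J(cast(c,(k.min(0)+k.max(0)+1)/2,.056)))
for r in(280,310,340,370):
    x=np.where(inr(im,[0,0,150],[179,60,255],(285,r,60,1))[r])[0];print("pad",x.min(),x.max(),J(cast(c,((x.min()+x.max()+1)/2,r),.035)))
E
```

```text
fl (90, np.int64(283), np.int64(347), array([ -0.5,  80.6, 155.5]), np.float64(23.7))
fl (95, np.int64(278), np.int64(354), array([-1.000e-01,  7.890e+01,  1.555e+02]), np.float64(28.2))
fl (100, np.int64(272), np.int64(358), array([ -0.4,  77.2, 155.5]), np.float64(31.9))
fl (105, np.int64(267), np.int64(363), array([ -0.4,  75.5, 155.5]), np.float64(35.8))
fl (110, np.int64(263), np.int64(368), array([ -0.2,  73.8, 155.5]), np.float64(39.3))
fl (115, np.int64(261), np.int64(370), array([ -0.2,  72. , 155.5]), np.float64(40.9))
ck (135, np.int64(274), np.int64(358), array([1.000e-01, 6.550e+01, 1.715e+02]), np.float64(28.5))
ck (150, np.int64(263), np.int64(368), array([  0. ,  60.6, 171.5]), np.float64(36.0))
ck (165, np.int64(257), np.int64(374), array([1.000e-01, 5.560e+01, 1.715e+02]), np.float64(40.6))
ck (180, np.int64(249), np.int64(382), array([  0.2,  50.5, 171.5]), np.float64(46.8))
ck (195, np.int64(236), np.int64(389), array([ -0.8,  45.2, 171.5]), np.float64(54.5))
ck (210, np.int64(236), np.int64(392), array([-1.000e-01,  3.970e+01,  1.715e+02]), np.float64(56.4))
ck (
[... 240 characters left out ...]
p.float64(55.2))
ck (270, np.int64(236), np.int64(375), array([ -3. ,  16.2, 171.5]), np.float64(53.4))
ck (285, np.int64(236), np.int64(375), array([ -3. ,   9.9, 171.5]), np.float64(54.2))
blue [316.19943289 403.75189036] [  2.  -47.8 171.5]
tcp [  1.4 -13.6 171.8] toe [  0.   82.9 155.5]
roller px [303  63] [333  83] [ 0.5 97.6 58. ]
66 304 333 [  1.1 101.2  60. ]
70 304 332 [ 0.8 99.  60. ]
74 303 332 [ 0.6 96.8 60. ]
base edges 228 379 [-60.7 136.5  20. ] [ 41.1 138.2  20. ]
w4 roller [305 243] [326 268] [ 1.1 93.6 56. ]
w4 roller [307 403] [325 428] [  0.6 -89.1  56. ]
pad 294 338 [ 1.4 60.2 35. ]
pad 294 337 [ 0.8 26.8 35. ]
pad 295 336 [ 0.6 -8.8 35. ]
pad 296 336 [  0.9 -46.8  35. ]
```

Request:
move_arm:
  steps: [0, -0.02, 0.4, 0, 0, 0.15, -1, 0, 0, 0.7, 0, 0, 0, -1, 0, 0, 0.7, 0, 0, 0, -1, 0, 0, 0.5, 0, 0, 0, -1, 0, 0, 0, 0, 0, 0, -1, 0, 0, 0, 0, 0, 0, -1]

```text
clock: 15.0
position: [0.5717, 0.0374, 0.1023]
tool_rot: [-2.348, -2.086, 0.002]
ft_force: [-0.3, -0.6, -1.5]
gripper_width: 0.52
grasp_force: 62.4
```

```bash
python3 - <<'E'
from h import *
s=manip.state();p=s["position"];print(p,J(p),s["ft_force"],delta([.5711,.0369,.0835],np.radians(83.18)))
c=cam("wrist");im=optics.grab_frame("wrist");cv2.imwrite("pics/w7.png",im);np.savez("w7.npz",**c);zt=p[2]-.0003
def rows(m,z,rr):
    for r in rr:
        x=np.where(m[r])[0]
        if len(x):print(r,x.min(),x.max(),J(cast(c,((x.min()+x.max()+1)/2,r),z)))
bl=inr(im,*BLUE,(250,350,130,100));b=np.argwhere(bl)[:,::-1].mean(0);print("blue",b,J(cast(c,b,zt)))
blk=cv2.morphologyEx(inr(im,[0,0,0],[179,255,45],(240,88,150,50)),cv2.MORPH_OPEN,np.ones((3,3)));print("flange");rows(blk,zt-.016,(100,106,112,118))
o=inr(im,[5,200,140],[20,255,255],(280,0,80,110));k=np.argwhere(o)[:,::-1];print("roller",k.min(0),k.max(0));rows(o,.06,range(20,90,8))
E
```

```text
[0.57168307 0.03739717 0.10225367] [  0.5 -13.4 102.3] [-0.25079713 -0.5746235  -1.52763737] (array([-0.02, -0.02,  0.63]), array([-0.01,  0.01,  0.01]))
blue [316.19606449 403.63300142] [  0.6 -47.1 102. ]
flange
100 272 358 [ 0.1 77.8 86. ]
106 266 365 [ 0.3 75.7 86. ]
112 262 369 [ 0.3 73.7 86. ]
118 259 372 [ 0.3 71.6 86. ]
roller [295  41] [338  84]
44 295 338 [  0.6 100.7  60. ]
52 296 338 [ 0.8 97.7 60. ]
60 296 338 [ 0.8 94.7 60. ]
68 297 337 [ 0.8 91.7 60. ]
76 297 337 [ 0.8 88.6 60. ]
84 335 337 [ 9.  85.5 60. ]
```

Request:
move_arm:
  steps: [0, 0.01, 0.2, 0, 0, 0, -1, 0, 0, 0.2, 0, 0, 0, -1, 0, 0, 0.1, 0, 0, 0, -1, 0, 0, 0, 0, 0, 0, -1, 0, 0, 0, 0, 0, 0, -1]

```text
clock: 15.47
position: [0.5724, 0.0375, 0.0876]
tool_rot: [-2.347, -2.087, 0.0]
ft_force: [0.2, -0.5, -2.6]
gripper_width: 0.523
grasp_force: 62.4
```

```bash
python3 - <<'E'
from h import *
s=manip.state();p=s["position"];print(p,J(p),s["ft_force"],s["torque"],delta([.5717,.0374,.0833],np.radians(83.18)))
E
```

```text
[0.57235725 0.03748328 0.08760786] [  1.1 -13.3  87.6] [ 0.17460604 -0.52250954 -2.56821057] [-0.02716258  0.02152887 -0.00425006] (array([-0.01, -0.02,  0.14]), array([-0.  , -0.  ,  0.02]))
```

Request:
move_arm:
  steps: [0, -0.01, 0.07, 0, 0, 0, -1, 0, 0, 0.06, 0, 0, 0, -1, 0, 0, 0, 0, 0, 0, -1, 0, 0, 0, 0, 0, 0, -1]

```text
clock: 15.8
position: [0.5721, 0.0375, 0.0837]
tool_rot: [-2.347, -2.088, 0.0]
ft_force: [-0.6, -1.1, -2.3]
gripper_width: 0.523
grasp_force: 62.4
```

```bash
python3 - <<'E'
from h import *
s=manip.state();p=s["position"];print(p,J(p),s["ft_force"],s["torque"],delta([.5717,.0374,.0833],np.radians(83.18)))
E
```

```text
[0.57210134 0.037513   0.08372568] [  0.9 -13.3  83.7] [-0.58090531 -1.06376164 -2.28003129] [-0.02221809  0.01594089 -0.0076464 ] (array([-0.01, -0.01,  0.01]), array([-0.  , -0.  ,  0.02]))
```

Request:
move_arm:
  steps: [0, 0, 0.04, 0, 0, 0, -1, 0, 0, 0, 0, 0, 0, -1]

```text
clock: 15.97
position: [0.5724, 0.0376, 0.0828]
tool_rot: [2.347, 2.088, 0.001]
ft_force: [0.3, -0.1, 0.5]
gripper_width: 0.527
grasp_force: 62.9
```

Request:
move_arm:
  steps: [0, 0, 0.04, 0, 0, 0, -1, 0, 0, 0, 0, 0, 0, -1]

```text
clock: 16.13
position: [0.5726, 0.0377, 0.0823]
tool_rot: [2.347, 2.088, 0.002]
ft_force: [-1.2, -0.5, 6.3]
gripper_width: 0.521
grasp_force: 63.6
```

Request:
move_arm:
  steps: [0, 0, -0.02, 0, 0, 0, -1, 0, 0, 0, 0, 0, 0, 0.3, 0, 0, 0, 0, 0, 0, 0.6, 0, 0, 0, 0, 0, 0, 1, 0, 0, 0, 0, 0, 0, 1, 0, 0, -0.5, 0, 0, 0, 1, 0, 0, -1, 0, 0, 0, 1, 0, 0, -1, 0, 0, 0, 1]

```text
clock: 16.8
position: [0.5711, 0.0374, 0.1567]
tool_rot: [-2.346, -2.086, 0.004]
ft_force: [0.1, 0.4, 1.1]
gripper_width: 0.999
grasp_force: 0.0
```

Request:
move_arm:
  steps: [0, 0, -0.8, 0, 0, 0, -1, 0, 0, 0, 0, 0, 0, -1, 0, 0, 0, 0, 0, 0, -1, 0, 0, 0, 0, 0, 0, -1]

```text
clock: 17.13
position: [0.5716, 0.0377, 0.1804]
tool_rot: [-2.347, -2.087, 0.001]
ft_force: [0.2, 0.4, -0.4]
gripper_width: 0.455
grasp_force: 0.0
```

```bash
python3 - <<'E'
from h import *
s=manip.state();p=s["position"];print(p,J(p),s["ft_force"],s["q"].round(2))
c=cam("wrist");im=optics.grab_frame("wrist");cv2.imwrite("pics/w8.png",im);np.savez("w8.npz",**c)
sc=optics.grab_frame("scene");cv2.imwrite("pics/scene8.png",sc);tp=optics.grab_frame("top")
bs=blobs(im,*BLUE,100)[0];print(bs)
b=bs and min(bs,key=lambda q:abs(q[1][0]-316))[1]
for z in(.083,):print("blue",b,J(cast(c,b,z)))
S=[q for q in blobs(sc,*BLUE,30)[0]];print(S,proj(cam("scene"),[.5665,.004,.083]))
ck=inr(im,[12,60,110],[32,255,255],(236,60,160,300))
n,l,st,ce=cv2.connectedComponentsWithStats(ck);m=l==1+np.argmax(st[1:,4])
for r in range(60,360,20):
    x=np.where(m[r])[0]
    if len(x):print(r,x.min(),x.max(),J(cast(c,((x.min()+x.max()+1)/2,r),.083)))
E
```

```text
[0.57155184 0.03766593 0.18037183] [  0.3 -13.2 180.4] [ 0.15551425  0.40311521 -0.37331531] [-0.25  0.72  0.18  1.8  -0.21  0.63 -0.06]
[(1853, [317.8, 299.8]), (512, [589.8, 293.8]), (154, [636.6, 451.8]), (104, [575.6, 385.0])]
blue [317.8, 299.8] [  1.5 -47.7  83. ]
[(4296, [397.8, 316.8]), (138, [4.1, 223.0]), (73, [331.4, 230.3])] [331.3169646  229.45311027]
120 314 324 [ 2.  71.4 83. ]
140 286 349 [ 1.1 60.  83. ]
160 276 358 [ 0.9 48.3 83. ]
180 272 362 [ 0.9 36.1 83. ]
200 277 357 [ 1.  23.4 83. ]
220 282 353 [ 1.4 10.3 83. ]
240 283 352 [ 1.4 -3.4 83. ]
260 284 352 [  1.8 -17.6  83. ]
280 284 351 [  1.6 -32.4  83. ]
300 285 350 [  1.6 -47.8  83. ]
320 295 340 [  1.7 -63.9  83. ]
```

Request:
move_arm:
  steps: [-0.69, 0.01, 0, 0, 0, 0, -1, -0.69, 0.01, 0, 0, 0, 0, -1, 0, 0, 0.7, 0, 0, 0, -1, 0, 0, 0.8, 0, 0, 0, -1, 0, 0, 0.6, 0, 0, 0, -1, 0, 0, 0.2, 0, 0, 0, -1, 0, 0, 0, 0, 0, 0, -1, 0, 0, 0, 0, 0, 0, -1]

```text
clock: 17.95
position: [0.5679, -0.0037, 0.1118]
tool_rot: [-2.347, -2.088, 0.001]
ft_force: [-0.4, 0.5, -0.0]
gripper_width: 0.001
grasp_force: 0.0
```

```bash
python3 - <<'E'
from h import *
s=manip.state();p=s["position"];print(p,J(p),s["ft_force"],s["gripper_width"],delta([.5671,-.0034,.104],np.radians(83.18)))
E
```

```text
[ 0.56785704 -0.00370086  0.11179183] [  1.6 -54.7 111.8] [-0.40953695  0.54219384 -0.01418546] 0.0005538905143775511 (array([ 0.01, -0.03,  0.26]), array([-0.01,  0.  ,  0.02]))
```

Request:
move_arm:
  steps: [0, -0.03, 0.08, 0, 0, 0, -1, 0, 0, 0.08, 0, 0, 0, -1, 0, 0, 0.08, 0, 0, 0, -1, 0, 0, 0.06, 0, 0, 0, -1, 0, 0, 0.04, 0, 0, 0, -1]

```text
clock: 18.37
position: [0.5671, -0.0035, 0.1018]
tool_rot: [2.347, 2.088, 0.0]
ft_force: [0.1, -0.5, 0.6]
gripper_width: 0.002
grasp_force: 0.0
```

Request:
move_arm:
  steps: [0, 0, 0.04, 0, 0, 0, -1, 0, 0, 0.04, 0, 0, 0, -1]

```text
clock: 18.53
position: [0.5677, -0.003, 0.1001]
tool_rot: [2.347, 2.088, 0.003]
ft_force: [-0.8, 2.1, 9.0]
gripper_width: -0.003
grasp_force: 4.4
```

Request:
move_arm:
  steps: [0, 0, 0.04, 0, 0, 0, -1, 0, 0, 0.03, 0, 0, 0, -1]

```text
clock: 18.7
position: [0.5682, -0.002, 0.0981]
tool_rot: [2.346, 2.089, 0.005]
ft_force: [1.1, 3.2, 3.6]
gripper_width: 0.002
grasp_force: 2.0
```

Request:
move_arm:
  steps: [-0.02, 0, 0.04, 0, 0, 0, -1, 0, 0, 0.04, 0, 0, 0, -1]

```text
clock: 18.87
position: [0.5674, -0.0039, 0.0951]
tool_rot: [2.347, 2.088, 0.002]
ft_force: [-0.2, 1.0, 1.1]
gripper_width: 0.0
grasp_force: 0.6
```

Request:
move_arm:
  steps: [0, 0, 0.04, 0, 0, 0, -1, 0, 0, 0.04, 0, 0, 0, -1]

```text
clock: 19.03
position: [0.5665, -0.0047, 0.0921]
tool_rot: [-2.348, -2.087, 0.002]
ft_force: [0.2, 0.5, 0.3]
gripper_width: 0.004
grasp_force: 0.4
```

Request:
move_arm:
  steps: [0, 0, 0.04, 0, 0, 0, -1, 0, 0, 0.04, 0, 0, 0, -1]

```text
clock: 19.2
position: [0.5665, -0.0047, 0.0897]
tool_rot: [-2.348, -2.087, 0.002]
ft_force: [1.2, 0.3, -0.3]
gripper_width: -0.004
grasp_force: 0.0
```

Request:
move_arm:
  steps: [0, 0, 0.05, 0, 0, 0, -1, 0, 0, 0.05, 0, 0, 0, -1, 0, 0, 0.05, 0, 0, 0, -1]

```text
clock: 19.45
position: [0.5668, -0.0043, 0.0853]
tool_rot: [-2.347, -2.088, 0.001]
ft_force: [-0.8, 0.0, -0.6]
gripper_width: 0.002
grasp_force: 0.0
```

Request:
move_arm:
  steps: [0, 0, 0.05, 0, 0, 0, -1, 0, 0, 0.04, 0, 0, 0, -1]

```text
clock: 19.62
position: [0.5669, -0.0042, 0.0827]
tool_rot: [-2.347, -2.088, 0.0]
ft_force: [0.5, -0.3, -0.6]
gripper_width: 0.001
grasp_force: 0.0
```

```bash
python3 - <<'E'
from h import *
s=manip.state();p=s["position"];print(p,J(p),s["ft_force"])
sc=optics.grab_frame("scene");c=cam("scene");print([q for q in blobs(sc,*BLUE,20)[0]])
w=optics.grab_frame("wrist");cv2.imwrite("pics/w9.png",w);np.savez("w9.npz",**cam("wrist"));cv2.imwrite("pics/scene9.png",sc)
for z in(.083,.07,.057):print(z,proj(c,[.5676,.0036,z]))
E
```

```text
[ 0.56690349 -0.00416564  0.08266564] [  0.7 -55.3  82.7] [ 0.48818854 -0.33789009 -0.55202887]
[(4296, [397.8, 316.8]), (138, [4.1, 223.0]), (43, [332.9, 236.8])]
0.083 [331.51353259 229.68309906]
0.07 [331.40597907 233.12150165]
0.057 [331.29956147 236.52359005]
```

Request:
move_arm:
  steps: [0, 0, 0.06, 0, 0, 0, -1, 0, 0, 0.06, 0, 0, 0, -1, 0, 0, 0.05, 0, 0, 0, -1, 0, 0, 0.05, 0, 0, 0, -1]

```text
clock: 20.05
position: [0.5674, -0.0041, 0.0782]
tool_rot: [2.348, 2.087, 0.002]
ft_force: [-5.9, 0.7, 31.3]
gripper_width: -0.001
grasp_force: 15.4
```

Request:
move_arm:
  steps: [0, 0, 0.04, 0, 0, 0, -1, 0, 0, 0, 0, 0, 0, -1]

```text
clock: 20.22
position: [0.5674, -0.0041, 0.0782]
tool_rot: [2.347, 2.087, 0.003]
ft_force: [-6.0, 1.3, 27.7]
gripper_width: -0.001
grasp_force: 13.7
```

Request:
move_arm:
  steps: [0, 0, 0.02, 0, 0, 0, -1, 0, 0, 0, 0, 0, 0, -1]

```text
clock: 20.38
position: [0.5674, -0.0041, 0.0782]
tool_rot: [2.347, 2.087, 0.004]
ft_force: [-6.5, 0.4, 33.7]
gripper_width: -0.002
grasp_force: 15.8
```

Request:
move_arm:
  steps: [0, 0, -0.04, 0, 0, 0, -1, 0, 0, 0, 0, 0, 0, -1]

```text
clock: 20.55
position: [0.5674, -0.004, 0.0784]
tool_rot: [2.347, 2.087, 0.003]
ft_force: [-4.8, 0.7, 24.0]
gripper_width: 0.001
grasp_force: 11.6
```

Request:
move_arm:
  steps: [0, 0, 0, 0, 0, 0, -1, 0, 0, 0, 0, 0, 0, -1, 0, 0, 0, 0, 0, 0, -1, 0, 0, 0, 0, 0, 0, -1, 0, 0, 0, 0, 0, 0, -1, 0, 0, 0, 0, 0, 0, -1, 0, 0, 0, 0, 0, 0, -1]

```text
clock: 21.13
position: [0.5674, -0.0041, 0.0784]
tool_rot: [2.347, 2.087, 0.003]
ft_force: [-5.3, 0.1, 23.6]
gripper_width: 0.002
grasp_force: 11.5
```

Request:
move_arm:
  steps: [0, 0, -0.3, 0, 0, 0, -1, 0, 0, -0.8, 0, 0, 0, -1, 0, 0, -0.9, 0, 0, 0, -1, 0.9, 0, 0, 0, 0, 0, -1, 0.9, 0, 0, 0, 0, 0, -1, 0.95, 0, 0, 0, 0, 0, -1, 0.95, 0, 0, 0, 0, 0, -1, 0, 0, 0, 0, 0, 0, -1]

```text
clock: 21.8
position: [0.5801, 0.1152, 0.1354]
tool_rot: [-2.334, -2.096, -0.008]
ft_force: [0.6, 1.2, -0.3]
gripper_width: -0.004
grasp_force: 0.0
```

```bash
python3 - <<'E'
from h import *
s=manip.state();p=s["position"];print(p,J(p),s["ft_force"],delta([.5802,.1058,.106],np.radians(83.18)))
E
```

```text
[0.58008878 0.115182   0.13540322] [ -0.4  64.8 135.4] [ 0.62762425  1.22858647 -0.33110598] (array([-0.32,  0.04,  0.98]), array([-0.  , -0.05,  0.1 ]))
```

Request:
move_arm:
  steps: [0, 0, 0.3, 0, 0, 0, -1, 0, 0, 0, 0, 0, 0, -1, 0, 0, 0, 0, 0, 0, -1]

```text
clock: 22.05
position: [0.5791, 0.1041, 0.1258]
tool_rot: [-2.35, -2.085, 0.004]
ft_force: [-0.3, 0.1, -0.5]
gripper_width: 0.0
grasp_force: 0.0
```

```bash
python3 - <<'E'
from h import *
s=manip.state();p=s["position"];print(p,J(p),s["ft_force"],delta([.5802,.1058,.106],np.radians(83.18)))
E
```

```text
[0.5791357  0.1040716  0.12583332] [ -0.   53.6 125.8] [-0.29531493  0.05054981 -0.47884855] (array([0.06, 0.03, 0.66]), array([-0.02,  0.02, -0.  ]))
```

Request:
move_arm:
  steps: [0.06, 0.03, 0.3, 0, 0, 0, -1, 0, 0, 0.2, 0, 0, 0, -1, 0, 0, 0.1, 0, 0, 0, -1, 0, 0, 0.06, 0, 0, 0, -1, 0, 0, 0.04, 0, 0, 0, -1]

```text
clock: 22.47
position: [0.5808, 0.1074, 0.1052]
tool_rot: [-2.348, -2.087, 0.001]
ft_force: [0.4, 0.5, -0.5]
gripper_width: -0.003
grasp_force: 0.0
```

Request:
move_arm:
  steps: [0, 0, 0.04, 0, 0, 0, -1, 0, 0, 0.04, 0, 0, 0, -1]

```text
clock: 22.63
position: [0.5812, 0.1077, 0.1033]
tool_rot: [2.347, 2.088, 0.001]
ft_force: [-0.3, -0.1, -0.5]
gripper_width: -0.002
grasp_force: 0.0
```

Request:
move_arm:
  steps: [0, 0, 0.04, 0, 0, 0, -1, 0, 0, 0.04, 0, 0, 0, -1]

```text
clock: 22.8
position: [0.5811, 0.1078, 0.101]
tool_rot: [2.347, 2.088, 0.001]
ft_force: [-0.6, -0.2, -0.0]
gripper_width: -0.006
grasp_force: 0.0
```

Request:
move_arm:
  steps: [0, 0, 0.04, 0, 0, 0, -1, 0, 0, 0.04, 0, 0, 0, -1]

```text
clock: 22.97
position: [0.5812, 0.1078, 0.0987]
tool_rot: [2.347, 2.088, 0.001]
ft_force: [-1.6, -0.8, 7.5]
gripper_width: 0.003
grasp_force: 4.0
```

Request:
move_arm:
  steps: [0, 0, 0.04, 0, 0, 0, -1, 0, 0, 0.03, 0, 0, 0, -1]

```text
clock: 23.13
position: [0.5818, 0.1066, 0.0977]
tool_rot: [2.347, 2.085, 0.001]
ft_force: [-2.1, -3.6, 12.8]
gripper_width: -0.001
grasp_force: 6.7
```

Request:
move_arm:
  steps: [0, 0, 0.03, 0, 0, 0, -1, 0, 0, 0.03, 0, 0, 0, -1]

```text
clock: 23.3
position: [0.5821, 0.1054, 0.0961]
tool_rot: [2.347, 2.083, 0.001]
ft_force: [-1.2, -4.9, 8.2]
gripper_width: 0.0
grasp_force: 4.3
```

Request:
move_arm:
  steps: [0, 0, 0.04, 0, 0, 0, -1, 0, 0, 0.04, 0, 0, 0, -1]

```text
clock: 23.47
position: [0.5818, 0.1054, 0.093]
tool_rot: [2.347, 2.083, -0.0]
ft_force: [0.3, -3.1, 2.2]
gripper_width: 0.001
grasp_force: 1.8
```

Request:
move_arm:
  steps: [0, 0, 0.04, 0, 0, 0, -1, 0, 0, 0.04, 0, 0, 0, -1, 0, 0, 0.04, 0, 0, 0, -1]

```text
clock: 23.72
position: [0.5809, 0.1082, 0.0883]
tool_rot: [-2.347, -2.088, -0.0]
ft_force: [0.4, -0.9, 1.0]
gripper_width: -0.002
grasp_force: 0.5
```

Request:
move_arm:
  steps: [0, 0, 0.05, 0, 0, 0, -1, 0, 0, 0.05, 0, 0, 0, -1, 0, 0, 0.05, 0, 0, 0, -1]

```text
clock: 23.97
position: [0.5808, 0.1089, 0.0837]
tool_rot: [-2.346, -2.088, -0.001]
ft_force: [0.0, 0.3, 0.9]
gripper_width: -0.001
grasp_force: 0.4
```

```bash
python3 - <<'E'
from h import *
s=manip.state();p=s["position"];print(p,J(p),s["ft_force"],delta([.5802,.1058,.0765],np.radians(83.18)))
E
```

```text
[0.58078765 0.10892531 0.08374875] [ 1.  58.7 83.7] [0.04139501 0.29236099 0.92519599] (array([-0.11, -0.01,  0.24]), array([-0.  , -0.01,  0.03]))
```

Request:
move_arm:
  steps: [-0.1, 0, 0.05, 0, 0, 0, -1, 0, 0, 0.05, 0, 0, 0, -1, 0, 0, 0.05, 0, 0, 0, -1, 0, 0, 0.04, 0, 0, 0, -1]

```text
clock: 24.3
position: [0.5805, 0.1046, 0.0781]
tool_rot: [-2.348, -2.087, 0.0]
ft_force: [-0.0, 0.0, 0.1]
gripper_width: -0.002
grasp_force: 0.0
```

Request:
move_arm:
  steps: [0, 0, 0.03, 0, 0, 0, -1, 0, 0, 0, 0, 0, 0, -1]

```text
clock: 24.47
position: [0.5805, 0.1048, 0.0772]
tool_rot: [-2.347, -2.088, 0.0]
ft_force: [0.7, 0.4, 0.1]
gripper_width: 0.002
grasp_force: 0.0
```

Request:
move_arm:
  steps: [0, 0, 0.04, 0, 0, 0, -1, 0, 0, 0.03, 0, 0, 0, -1]

```text
clock: 24.63
position: [0.5808, 0.1049, 0.0758]
tool_rot: [2.347, 2.088, 0.001]
ft_force: [-2.1, -0.2, 12.1]
gripper_width: 0.001
grasp_force: 6.1
```

Request:
move_arm:
  steps: [0, 0, 0.03, 0, 0, 0, -1, 0, 0, 0, 0, 0, 0, -1]

```text
clock: 24.8
position: [0.5808, 0.1048, 0.0758]
tool_rot: [-2.348, -2.088, -0.001]
ft_force: [-1.7, 0.1, 11.1]
gripper_width: 0.003
grasp_force: 5.5
```

Request:
move_arm:
  steps: [0, 0, 0.035, 0, 0, 0, -1, 0, 0, 0, 0, 0, 0, -1]

```text
clock: 24.97
position: [0.5808, 0.1048, 0.0758]
tool_rot: [-2.348, -2.087, -0.002]
ft_force: [-5.5, -1.0, 18.9]
gripper_width: 0.002
grasp_force: 9.5
```

Request:
move_arm:
  steps: [0, 0, 0.015, 0, 0, 0, -1, 0, 0, 0, 0, 0, 0, -1, 0, 0, 0, 0, 0, 0, -1, 0, 0, 0, 0, 0, 0, -1, 0, 0, 0, 0, 0, 0, -1, 0, 0, 0, 0, 0, 0, -1, 0, 0, 0, 0, 0, 0, -1, 0, 0, 0, 0, 0, 0, -1]

```text
clock: 25.63
position: [0.5808, 0.1048, 0.0757]
tool_rot: [-2.348, -2.087, -0.002]
ft_force: [-5.0, -0.1, 22.1]
gripper_width: 0.0
grasp_force: 11.1
```

Request:
move_arm:
  steps: [0, 0, -0.3, 0, 0, 0, -1, 0, 0, -0.8, 0, 0, 0, -1, 0, 0, -0.9, 0, 0, 0, -1, -0.5, 0, -0.9, 0, 0, 0, -1, -0.5, 0, -0.6, 0, 0, 0, -1, 0, 0, 0, 0, 0, 0, -1, 0, 0, 0, 0, 0, 0, -1, 0, 0, 0, 0, 0, 0, -1]

```text
clock: 26.3
position: [0.5766, 0.0759, 0.1773]
tool_rot: [-2.346, -2.088, 0.0]
ft_force: [0.3, 0.8, -1.2]
gripper_width: -0.004
grasp_force: 0.0
```

```bash
python3 - <<'E'
from h import *
s=manip.state();p=s["position"];print(p,J(p),s["ft_force"])
c=cam("wrist");im=optics.grab_frame("wrist");cv2.imwrite("pics/w10.png",im);np.savez("w10.npz",**c)
sc=optics.grab_frame("scene");S=blobs(sc,*BLUE,20)[0];print(S)
b=min(blobs(im,*BLUE,100)[0],key=lambda q:abs(q[1][0]-316))[1]
print("blue",b,J(cast(c,b,.057)),"tri",J(tri([(c,b),(cam("scene"),S[-1][1])])))
ck=inr(im,[12,60,110],[32,255,255],(200,40,220,400))
n,l,st,ce=cv2.connectedComponentsWithStats(ck);m=l==1+np.argmax(st[1:,4]);print(st[1+np.argmax(st[1:,4])])
for r in range(60,440,25):
    x=np.where(m[r])[0]
    if len(x):
        L,Q=cast(c,(x.min(),r),.057),cast(c,(x.max()+1,r),.057);print(r,x.min(),x.max(),J((L+Q)/2),round(1e3*np.linalg.norm(L-Q),1))
rm=inr(im,[0,150,90],[8,255,255],(320,0,200,300));k=np.argwhere(rm)[:,::-1];print("red",k.min(0),k.max(0))
xt=k[:,0].max();g=cv2.cvtColor(im,cv2.COLOR_BGR2GRAY);r0=int(k[:,1].mean())
for x in range(xt-16,xt+8,3):
    rr=k[k[:,0]==x][:,1];print(x,J(cast(c,(x,rr.mean()),.0278)) if len(rr) else "",g[r0-8:r0+9,x])
for x in(xt+2,xt+4):
    w=np.clip(160-g[r0-6:r0+7,x].astype(float),0,None);
    if w.sum():print("mark",x,J(cast(c,(x,(w*np.arange(r0-6,r0+7)).sum()/w.sum()),.0228)))
E
```

```text
[0.5766346  0.07588894 0.17733669] [  0.8  25.4 177.3] [ 0.33901001  0.75261462 -1.23839923]
[(4296, [397.8, 316.8]), (138, [4.1, 223.0]), (72, [330.6, 237.3])]
blue [580.7, 334.8] [213.5 -52.   57. ] tri [103.2 -53.6 128.7]
[  200    40    50   333 12694]
60 200 229 [-62.4 145.   57. ] 18.6
85 200 231 [-63.1 130.8  57. ] 20.3
110 200 232 [-64.1 116.   57. ] 21.4
135 200 234 [-64.8 100.5  57. ] 23.2
160 200 236 [-65.5  84.4  57. ] 25.0
185 200 238 [-66.3  67.4  57. ] 27.0
210 200 239 [-67.5  49.7  57. ] 28.4
235 200 241 [-68.4  31.1  57. ] 30.5
260 200 243 [-69.3  11.6  57. ] 32.8
285 200 245 [-70.3  -9.   57. ] 35.1
310 200 246 [-71.7 -30.6  57. ] 36.8
335 200 248 [-72.8 -53.3  57. ] 39.4
360 200 220 [-86.3 -77.5  57. ] 17.4
red [359 112] [404 121]
388 [ 52.7 112.5  27.8] [239 238 238 231 192 137  98  86  87  84  87  90 111 133 151 164 167]
391 [ 54.9 112.5  27.8] [238 238 239 231 194 139  98  85  84  87  87  89 116 146 162 168 169]
394 [ 57.1 112.8  27.8] [237 239 239 232 202 159 130 112  92  90  89 104 132 155 168 168 169]
397 [ 59.3 112.5  27.8] [238 239 238 238 239 235 210 157 108  87  96 114 142 162 168 169 169]
400 [ 61.5 112.5  27.8] [238 239 238 238 238 234 211 157 107  86  94 119 152 171 173 169 169]
403 [ 63.7 112.5  27.8] [239 239 238 238 239 234 207 148  91  63  83 145 214 235 234 233 233]
406  [238 238 238 239 238 234 199 125  52  22  59 142 215 235 237 236 236]
409  [165 157 154 148 147 136 116  91  79  75  77  89 101 101  97  96  96]
mark 406 [ 67.  112.6  22.8]
mark 408 [ 68.5 112.4  22.8]
```

Request:
move_arm:
  steps: [-0.9, 0, 0, 0, 0, 0, -1, -0.9, 0, 0, 0, 0, 0, -1, -0.9, 0, 0, 0, 0, 0, -1, -0.9, 0, 0, 0, 0, 0, -1, 0, 0, 0, 0, 0, 0, -1, 0, 0, 0, 0, 0, 0, -1]

```text
clock: 26.9
position: [0.5639, -0.0338, 0.177]
tool_rot: [-2.35, -2.084, 0.003]
ft_force: [-0.1, -0.1, 0.4]
gripper_width: -0.001
grasp_force: 0.0
```

```bash
python3 - <<'E'
from h import *
c=cam("wrist");im=optics.grab_frame("wrist");sc=optics.grab_frame("scene");S=blobs(sc,*BLUE,20)[0];B=blobs(im,*BLUE,100)[0];print(S,B)
b=min(B,key=lambda q:abs(q[1][0]-316))[1];print("blue",J(cast(c,b,.057)),"tri",J(tri([(c,b),(cam("scene"),S[-1][1])])))
ck=inr(im,[12,60,110],[32,255,255],(255,40,130,330))
for r in range(60,360,20):
    x=np.where(ck[r])[0]
    if len(x):
        L,Q=cast(c,(x.min(),r),.057),cast(c,(x.max()+1,r),.057);print(r,x.min(),x.max(),J((L+Q)/2),round(1e3*np.linalg.norm(L-Q),1))
E
```

```text
[(4294, [397.8, 316.8]), (138, [4.1, 223.0]), (74, [330.7, 237.4])] [(2090, [316.3, 195.7]), (587, [614.0, 220.7]), (240, [597.8, 319.6])]
blue [  1.1 -50.3  57. ] tri [  1.1 -50.5  55.8]
60 270 361 [ 0.9 34.6 57. ] 56.9
80 273 358 [ 0.9 23.3 57. ] 54.1
100 280 352 [ 1.2 11.6 57. ] 46.7
120 281 351 [ 1.2 -0.4 57. ] 46.2
140 282 351 [  1.6 -13.   57. ] 46.4
160 282 350 [  1.2 -25.9  57. ] 46.6
180 283 349 [  1.2 -39.4  57. ] 46.1
200 284 348 [  1.2 -53.3  57. ] 45.5
220 295 337 [  1.2 -67.8  57. ] 30.7
240 302 328 [  0.5 -82.9  57. ] 19.7
260 304 327 [  0.9 -98.6  57. ] 17.8
280 255 384 [   3.9 -114.9   57. ] 98.6
300 255 384 [   3.9 -131.9   57. ] 100.6
320 255 384 [   4.  -149.6   57. ] 102.8
340 255 384 [   4.1 -168.2   57. ] 105.0
```

```bash
python3 -c "
from bench import manip
print(manip.job_done())"
```

```text
the job is handed in; nothing more can be done
None
```

The job is handed in: the sole is clipped flat in the jig, with its heel patch measured at 56 mm against 57 mm for home, and the pointer is within about 0.1 mm of the mark; the heel push peaked at 34 N before I eased it to 24 N to hold, and the toe was held at about 22 N.

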